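# Put the grafting hook away and release the locked-out tray

## Robot

A 7-joint arm with a two-finger parallel gripper is mounted at the origin on the work surface. World frame = base frame: x ahead of the robot, y to its left, z up, the work surface at z = 0. Lengths are in mm, angles in rad, forces in N, time in s.
With the tool pointing down it reaches from about 425 to 825 mm from the base axis. Payload 3.6 kg.
Tool frame: the origin (TCP) lies on the centre line of the jaws, within the pads' length; the fingertips stand 22 mm ahead of it and the grasp point (between the pads) lies 3 mm ahead of it; z points along the fingers, y is the direction in which the jaws open and shut (so a half turn about z gives the same grasp; the last joint's range is limited). The gripper opens to 93 mm and grips with 3 to 60 N. Pads are 15 mm wide; open, the fingers measure 128 mm over their backs; the gripper's body (75 mm by 188 mm) begins 65 mm behind the grasp point.
Start: joints at [-1.302, 0.615, -0.013, 1.423, 0.008, 1.103, -0.04], TCP at [189.446, 621.751, 240.64] pointing down, gripper open.
Joint ranges: [-3.12, 3.12], [-0.3, 2.06], [-1.34, 1.32], [0.26, 2.42], [-1.36, 4.5], [0.01, 1.98], [-2.84, 2.84]. Speed limits (rad/s): [2.79, 2.79, 3.14, 3.14, 3.14, 3.14, 3.14].

## Interface

Orientations are given as a unit quaternion [w, x, y, z].
In Python, from plant import arm gives the robot as it stands.
- The arm moves only by the shell command python3 -m inch 'ROWS' [FORCE]. ROWS is JSON, a list of rows, each a list of 3 entries, a list of its own where there are three numbers: the closure, from 0 (fully open) to 1 (shut), then the shift along the world's x, y, z in mm, then the turn, a rotation vector about the world's x, y, z in rad. A call has 1 to 12 rows; each row is the pose to reach, as a shift and turn from the pose commanded when the call began; what a row does not reach only later rows make up. A row lasts 1/8 s, in which the tool goes at most 62.5 mm and 10.7 degrees, less where a joint would pass 70% of its speed; a pose out of reach is approached as far as the arm can. A call with a gripper value outside its range is refused whole. The fingers move at their own pace and stop on an object; FORCE is the grip in N (left out, the last holds). Time passes only in rows, so rows that repeat a pose let the fingers close. It gives the time, the measured TCP pose, the force and the opening at its end, in the units of the state.
- arm.get_state(): the state, without advancing time (a new reading comes with each control period).
- arm.get_image(name): name is "side" or "top" or "wrist"; returns a dict with "image" (384x512x3 uint8, red, green, blue), "depth" (384x512 float32, mm along the optical axis (not along the pixel's ray), 0 where there is no reading), "intrinsics" (3x3 intrinsics, pixels), "eye" and "attitude" of the camera in the world. Camera axes: x right, y up, looking along -z (the intrinsics and any distortion apply to the point x, -y, -z); pixel columns grow to the right and rows downward; lengths in mm; the calibration is good to about 2 mm. A picture is of the moment at which its call begins.
- arm.sign_off(): hands the job in, once; it reports no verdict.
The state is a dict: "clock": time; "joints": joint angles; "qd": joint speeds; "tau": joint torques, N m; "eef_pos": TCP position; "eef_rot": TCP orientation; "contact_force": force on the tool from outside, world axes, zero at the start; "wrist_torque": the same for the moment, N m; "width": finger opening in mm.
Only numpy, scipy, OpenCV 4.12 (cv2) and the standard library are available. Lean on these libraries where they do the work, as an engineer would, in place of code of your own. Each camera call takes 0.05 s, during which the arm holds its last target.

## Task

Take the hooked probe out of its wooden stand, lay it down flat on the rubber mat and let go, then take it again across its handle and lay it in the two notches of the pulled-out tray, hooked end on the side away from the release lever and the hook not standing up. Then hold the release lever down while you start the tray inwards, and push the tray fully home without slamming it, the probe still in its notches. Leave the jar, flask, cell bar, dish and cup where they stand.

Things in the scene. Friction and masses are not known exactly. Their poses are not given: they have to be found in the camera images.
- probe_mid (a point): Hooked probe, 70-130 g: grey square handle 16 x 16 x 84 mm, an 8 mm round steel shank out of each end. Point: handle centre; z along the handle to the hooked end, x the way the hook points. Plain shank ends 82 mm along -z. It lies flat on any side of its handle. At the start upright in the stand, hook on top, handle resting on the stand, centre 97 mm above the bench; lift 45 mm to clear.
- probe_bend (a point): The square bend of the probe, on the shank axis 77 mm from the handle centre along its z; from here the hook (8 mm round) runs 46 mm along the probe's x to its tip. Tells which end is the hooked one.
- stand: Wooden block 90 x 90 x 55 mm, fixed, with a 12 mm square hole in its top that holds the probe. Origin at the centre of its underside. It is on the left or on the right of the tray, the mat on the other side.
- mat_mid (a point): Flat black rubber mat 200 x 150 x 4 mm, fixed to the bench; the point is the centre of its top, x along the 200 mm. The probe is laid here with its handle about over the middle.
- notch_mid (a point): Where the handle centre is when the probe lies in the tray's two white V notches. x: the way the tray closes; y: along the notches, away from the lever (hooked end there); z up. The 8 mm thick Vs stand 54 mm either side along y, mouths 30 mm wide, rims 9 mm above the point; the handle has 8 mm of play to each. Tray floor 44 mm below, front panel 80 mm off towards -x.
- unit_edge (a point): Middle of the upper front edge of the fixed grey drawer unit (280 deep x 290 wide x 120 mm tall), axes as notch_mid. It is 100 mm beyond the notches when the tray is out. The underside of its roof is 108 mm above the bench, 36 mm over notch_mid: a hook standing up would catch there, one lying level or hanging is clear.
- tray_front (a point): Centre of the upper edge of the front face of the tray's white front panel (290 mm wide, 78 mm tall, 14 mm thick, upper edge 90 mm above the bench, 30 mm lower than the roof of the unit). Axes as notch_mid. The face is flat; push it along +x, near its upper edge so that the gripper clears the roof.
- tray (a joint): How far the tray is pushed in, m: 0 fully out (start), 0.18 fully home. At the start the lever's tooth locks it, with about 5 mm of play. When free it slides with 2 N of friction plus damping of 8 N per m/s; mass 1 kg.
- lever_pad (a point): Press point on top of the steel release lever's paddle, on the tray's right-hand slide (seen from the robot), 74 mm above the bench, 37 mm behind the front panel. Paddle 46 mm along x, 24 mm wide. A cross ridge 7 mm high stands 22 mm from the point towards +x: a finger can push the tray in against it. Axes as notch_mid, turning with the lever.
- release_lever (a joint): Turn of the release lever, rad: 0 at rest, from about 0.13 its tooth is free, 0.21 fully down (14 mm at the paddle). It is a rocker riding on the tray, pivot 68 mm from the press point towards +x, tooth at the far end by the unit's edge. Spring: 2.5 N at rest, 8 N fully down. With the tray in by 20 mm it may be let go; it does not lock on the way in.
- jar: Amber glass jar, 60 mm wide, 75 mm tall, standing. Origin at its underside. Leave it.
- flask: Clear bottle, 60 mm wide, 150 mm tall, standing. Origin at its underside. Leave it.
- cell_bar: Wooden bar 180 x 20 x 10 mm with six brown wax cells, 28 mm tall in all, lying between robot and tray. Origin at its underside, y along it. Leave it.
- dish: Shallow glass dish, 90 mm wide, 16 mm tall. Leave it.
- cup: White cup, 68 mm wide, 70 mm tall. Leave it.

How it is judged (in metres and radians):
On the way, in this order (a step that is already met when the one before it is completed fails the run):
1. the probe lies flat on the mat, let go (horizontal distance between probe_mid and mat_mid below 0.08 m and height (world z) of probe_mid below 0.025 m and angle between probe_mid's own z axis and vertical between 1.4 and 1.74 rad and contact force between the fingers and probe below 0.1 N), for 0.2 s.
2. the probe rests in both notches of the pulled-out tray, hooked end away from the lever, let go, hook not standing up (x of probe_mid in the frame of notch_mid between -0.007 and 0.007 m and y of probe_mid in the frame of notch_mid between -0.014 and 0.014 m and z of probe_mid in the frame of notch_mid between -0.007 and 0.007 m and angle between the z axis of probe_mid and the y axis of notch_mid, either way round below 0.105 rad and y of probe_bend in the frame of notch_mid above 0.05 m and contact force between the fingers and probe below 0.1 N and value of joint tray below 0.01 m and angle between probe_mid's own x axis and vertical above 0.8 rad), for 0.2 s.
3. the lever is held down by the gripper while the tray starts in (past 10 mm) (contact force between the fingers and release_lever above 1 N and value of joint release_lever above 0.1 rad and value of joint tray above 0.01 m).
At the end, for the whole second after the job is handed in: Tray home to within 6 mm; the probe rests still in both notches: handle centre within 7 mm (across them and in height) and 14 mm (along) of its place, axis within 6 degrees of their line, hooked end away from the lever, hook at least 46 degrees off upright (value of joint tray above 0.174 m and x of probe_mid in the frame of notch_mid between -0.007 and 0.007 m and y of probe_mid in the frame of notch_mid between -0.014 and 0.014 m and z of probe_mid in the frame of notch_mid between -0.007 and 0.007 m and angle between the z axis of probe_mid and the y axis of notch_mid, either way round below 0.105 rad and y of probe_bend in the frame of notch_mid above 0.05 m and linear speed of probe below 0.02 m/s and angle between probe_mid's own x axis and vertical above 0.8 rad); the robot touches nothing.
It fails at once if the jar, flask, cell bar, dish or cup was shifted by more than 40 mm (distance of any of jar, flask, cell_bar, dish, cup from where it was at the start of the episode above 0.04 m).
It fails at once if the tray was slammed (faster than 0.5 m/s) (velocity of joint tray above 0.5 m/s).
It also fails if it takes over 72 s, if anything falls off the work surface, if the arm or the gripper's body presses on something with over 40 N, if the wrist force passes 120 N, or if a joint passes its speed limit or range.

## Working session

There is one attempt and no reset: what is moved stays moved. The work goes in short steps, Python scripts to look and compute and a shell command to move; the robot and the scene stay as the last step left them, time stands still between calls to the robot, and variables do not carry over. Pictures are saved under pics/ and viewed, and the job is handed in when it is done.

```bash
ls; mkdir -p pics; cat > h.py <<'E'
import numpy as np, cv2
from plant import arm
from scipy.spatial.transform import Rotation as R
def rot(q): return R.from_quat([q[1],q[2],q[3],q[0]]).as_matrix()
def grab(name,fn=None):
    d=arm.get_image(name)
    if fn: cv2.imwrite('pics/'+fn,d['image'][:,:,::-1])
    np.savez('/tmp/'+name+'.npz',**{k:np.array(v) for k,v in d.items()})
    return d
def load(name): return dict(np.load('/tmp/'+name+'.npz'))
def att(d):
    a=np.array(d['attitude'],float)
    return rot(a) if a.size==4 else a.reshape(3,3)
def cloud(d):
    K=np.array(d['intrinsics']); z=d['depth']; v,u=np.mgrid[0:z.shape[0],0:z.shape[1]]
    P=np.stack([(u-K[0,2])/K[0,0]*z,-(v-K[1,2])/K[1,1]*z,-z],-1)
    return P@att(d).T+np.array(d['eye'])
def ray(d,u,v,h):
    K=np.array(d['intrinsics']); r=att(d)@np.array([(u-K[0,2])/K[0,0],-(v-K[1,2])/K[1,1],-1])
    e=np.array(d['eye'],float); return e+r*(h-e[2])/r[2]
def proj(d,p):
    K=np.array(d['intrinsics']); c=att(d).T@(np.array(p)-np.array(d['eye'])); 
    return K[0,2]-K[0,0]*c[0]/c[2], K[1,2]+K[1,1]*c[1]/c[2]
E
python3 - <<'E'
from h import *
for n in ['side','top','wrist']:
    d=grab(n,n+'0.png'); print(n,d['eye'],np.array(d['attitude']).tolist(),np.array(d['intrinsics']).tolist(),[k for k in d])
print(arm.get_state())
E
```

```text
pics
side [ 229.93895952 1101.05640885  860.52253468] [-0.12094709970359135, -0.0766137622264363, 0.47300587791091014, 0.8693489345323486] [[406.94528077492237, 0.0, 253.39859771371567], [0.0, 406.94528077492237, 188.5755778297586], [0.0, 0.0, 1.0]] ['image', 'depth', 'intrinsics', 'eye', 'attitude']
top [ 420.26462504  -13.71272011 1318.6080359 ] [0.7132678151788195, 0.03480547014699639, -0.033790719123817904, -0.6992108339971392] [[415.4924362766528, 0.0, 264.87543334694624], [0.0, 415.4924362766528, 189.17047320297712], [0.0, 0.0, 1.0]] ['image', 'depth', 'intrinsics', 'eye', 'attitude']
wrist [122.26318044 641.57978134 384.54789244] [0.7968002664915396, -0.10405020677633409, -0.07572658667311344, 0.5903798555672891] [[325.8343735921995, 0.0, 248.61067107523294], [0.0, 325.8343735921995, 185.22267808973396], [0.0, 0.0, 1.0]] ['image', 'depth', 'intrinsics', 'eye', 'attitude']
{'clock': 0.15, 'joints': array([-1.30151208,  0.61571787, -0.01261801,  1.42451245,  0.0080777 ,
        1.10341181, -0.0403991 ]), 'qd': array([ 0.00030023, -0.00399663, -0.00158019, -0.00546305, -0.00079058,
       -0.00059485, -0.00142916]), 'tau': array([ 8.08805362e-04, -4.59351075e+01,  2.09405031e-01, -1.65942997e+01,
       -6.10768679e-02,  1.81814708e-02,  1.63829154e-04]), 'eef_pos': array([189.28398098, 621.24252352, 239.73982555]), 'eef_rot': array([-1.48574666e-04,  1.47325882e-01,  9.89087501e-01, -9.89005690e-04]), 'contact_force': array([0.06014723, 1.01287574, 0.09319147]), 'wrist_torque': array([0.00196867, 0.01865844, 0.02720942]), 'width': 93.02543837002719}
```

View pics/top0.png

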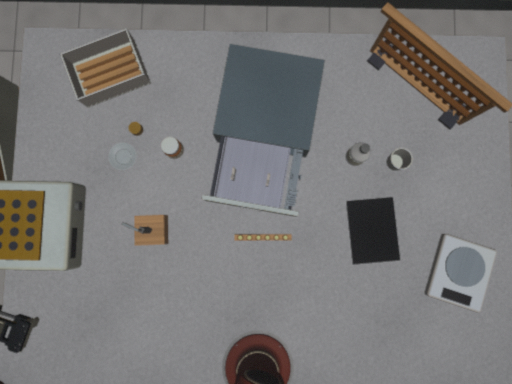

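View pics/side0.png

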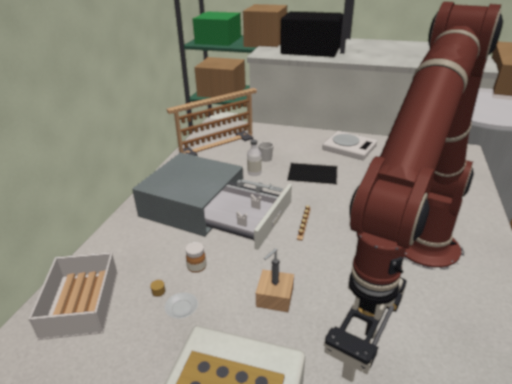

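View pics/wrist0.png

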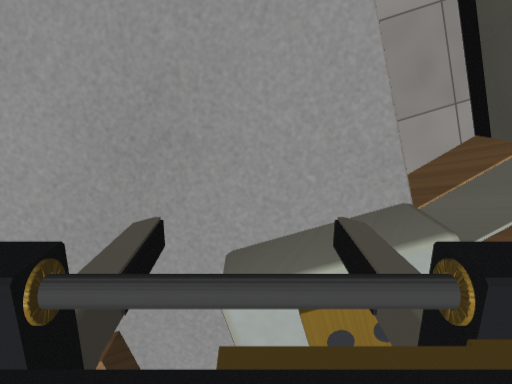

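```bash
python3 - <<'E'
from h import *
d=load('top'); im=d['image'][:,:,::-1]
c=cv2.resize(im[120:260,100:410],None,fx=2.5,fy=2.5,interpolation=cv2.INTER_CUBIC); cv2.imwrite('pics/top0c.png',c)
P=cloud(d)
for n,u,v in [('mat',373,230),('standtop',158,222),('hand',146,230),('hooktip',126,225),('unitroof',270,100),('traypanel',250,206),('floor',255,165),('lever',293,185),('notchL',234,175),('notchR',268,181),('jar',171,146),('bench',320,300)]:
    print(n,P[v,u].round(1))
s=load('side')
c=cv2.resize(s['image'][140:320,160:360,::-1],None,fx=3.2,fy=3.2,interpolation=cv2.INTER_CUBIC); cv2.imwrite('pics/side0c.png',c)
E
```

```text
mat [ 425.9 -353.6    3.5]
standtop [436.8 311.   56.4]
hand [412.3 331.2 109.2]
hooktip [425.3 367.4 176.7]
unitroof [801.8 -20.7 122. ]
traypanel [489.1  32.4  87.5]
floor [622.2  22.   23.3]
lever [555.7 -95.2  74.1]
notchL [586.3  85.6  45.5]
notchR [567.1 -19.7  67.7]
jar [668.3 278.1  70.4]
bench [ 205.6 -189.1   -2.7]
```

View pics/top0c.png

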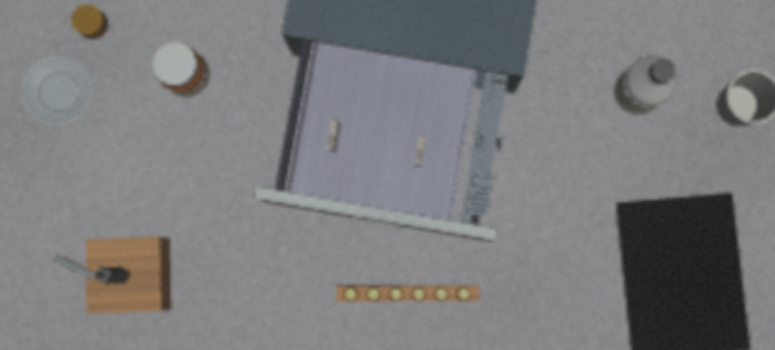

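View pics/side0c.png

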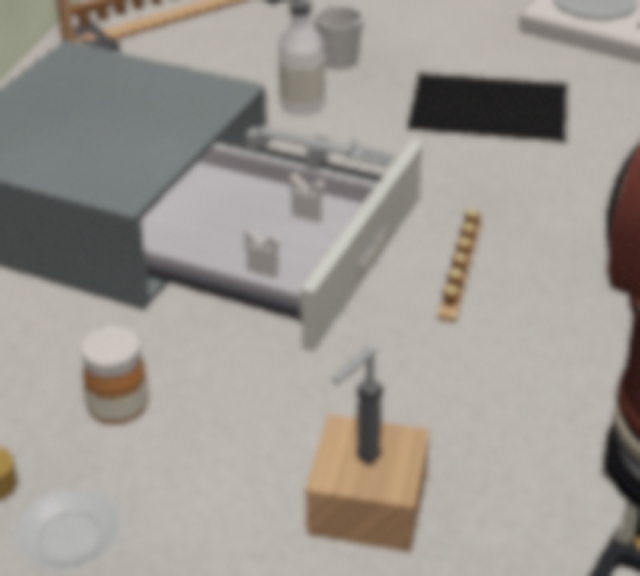

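```bash
python3 - <<'E'
from h import *
d=load('top'); im=d['image'].astype(int); P=cloud(d)
H=P[:,:,2]
def plane_rect(mask,h,name):
    m=mask.astype(np.uint8); n,l,st,_=cv2.connectedComponentsWithStats(m)
    k=1+np.argmax(st[1:,4]); v,u=np.where(l==k)
    pts=np.array([ray(d,a,b,h)[:2] for a,b in zip(u,v)],np.float32)
    r=cv2.minAreaRect(pts); print(name,len(pts),np.round(r[0],1),np.round(r[1],1),round(r[2],2)); print(np.round(cv2.boxPoints(r),0).tolist())
    return l==k
V,U=np.mgrid[0:384,0:512]
plane_rect((H>112)&(H<132)&(U>200)&(U<340),120,'roof')
plane_rect((H>82)&(H<96)&(U>195)&(U<305)&(V>185)&(V<225),90,'panel')
plane_rect((im.sum(2)<90)&(U>330)&(U<420)&(V>180),4,'mat')
plane_rect((im[:,:,0]-im[:,:,2]>35)&(U>120)&(U<180)&(V>205)&(V<255)&(H>45),55,'stand')
plane_rect((im[:,:,0]-im[:,:,2]>35)&(U>220)&(U<300)&(V>225)&(V<250),10,'bar')
for nm,(x0,x1,y0,y1),(a,b) in [('nL',(225,243,160,190),(70,90)),('nR',(260,278,165,195),(70,90))]:
    m=np.zeros_like(H,bool); m[y0:y1,x0:x1]=(H[y0:y1,x0:x1]>50)&(im[y0:y1,x0:x1].min(2)>0); print(nm,m.sum(),P[m].mean(0).round(1),P[m].max(0).round(1),P[m].min(0).round(1))
m=(H>66)&(H<84)&(U>280)&(U<305)&(V>150)&(V<215); print('lever',P[m].mean(0),P[m].min(0),P[m].max(0))
m=(H>130)&(U>115)&(U<160)&(V>200)&(V<250)
print('hook cloud');print(np.c_[U[m],V[m],P[m].round(0)][::3])
E
```

```text
roof 8924 [812.9 -15.3] [288.9 280.7] 81.24
[[652.0, -137.0], [930.0, -179.0], [974.0, 106.0], [696.0, 149.0]]
panel 457 [491.3  34.3] [287.4  14.1] 81.18
[[462.0, -107.0], [476.0, -109.0], [520.0, 175.0], [506.0, 177.0]]
mat 2 [ 393.1 -356.4] [3.1 0. ] 179.68
[[395.0, -356.0], [395.0, -356.0], [392.0, -356.0], [392.0, -356.0]]
stand 771 [413.4 337.7] [88.1 91.1] 2.49
[[367.0, 381.0], [371.0, 290.0], [459.0, 294.0], [455.0, 385.0]]
bar 304 [397.8  -6.1] [ 17.4 178.5] 2.38
[[385.0, 83.0], [393.0, -96.0], [410.0, -95.0], [403.0, 83.0]]
nL 42 [583.2  86.3 101.5] [ 606.7   95.1 1318.6] [420.3 -13.7  50.2]
nR 38 [564.4 -17.2 138. ] [ 591.   -10.8 1318.6] [420.3 -22.4  55. ]
lever [566.20961838 -98.3920473   72.57074899] [ 467.73869727 -126.5746843    66.15504708] [661.41607259 -65.87704473  83.63682212]
hook cloud
[[ 150.  205.  420.  -14. 1319.]
 [ 124.  223.  431.  372.  179.]
 [ 123.  224.  428.  376.  176.]
 [ 126.  224.  428.  367.  177.]
 [ 124.  225.  425.  373.  175.]
 [ 127.  225.  425.  365.  176.]
 [ 125.  226.  423.  372.  172.]
 [ 128.  226.  423.  361.  179.]
 [ 131.  226.  423.  354.  176.]
 [ 129.  227.  420.  360.  175.]
 [ 132.  227.  420.  352.  173.]
 [ 140.  227.  421.  341.  136.]
 [ 130.  228.  417.  357.  175.]
 [ 133.  228.  417.  348.  176.]
 [ 139.  228.  418.  343.  139.]
 [ 142.  228.  418.  335.  136.]
 [ 131.  229.  415.  354.  175.]
 [ 134.  229.  415.  345.  177.]
 [ 137.  229.  415.  337.  175.]
 [ 140.  229.  415.  336.  153.]
 [ 143.  229.  415.  331.  140.]
 [ 135.  230.  412.  341.  180.]
 [ 138.  230.  412.  336.  171.]
 [ 141.  230.  412.  336.  142.]
 [ 144.  230.  412.  331.  131.]
 [ 138.  231.  409.  337.  166.]
 [ 141.  231.  409.  338.  134.]
 [ 139.  232.  406.  342.  138.]
 [ 142.  232.  407.  335.  133.]
 [ 133.  234.  420.  -14. 1319.]
 [ 148.  248.  420.  -14. 1319.]]
```

```bash
python3 - <<'E'
from h import *
d=load('top'); im=d['image'][:,:,::-1]
a=cv2.resize(im[205:255,110:180],None,fx=7,fy=7,interpolation=cv2.INTER_CUBIC)
b=cv2.resize(im[130:220,200:310],None,fx=7,fy=7,interpolation=cv2.INTER_CUBIC)
cv2.imwrite('pics/a.png',a);cv2.imwrite('pics/b.png',b[:600,:800])
s=load('side')['image'][:,:,::-1]
c=cv2.resize(s[240:315,245:310],None,fx=7,fy=7,interpolation=cv2.INTER_CUBIC);cv2.imwrite('pics/c.png',c)
E
```

```text
(no output)
```

View pics/a.png

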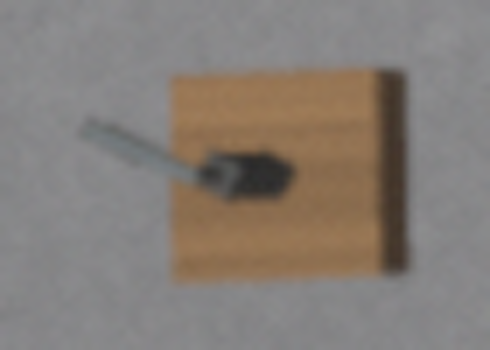

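View pics/b.png

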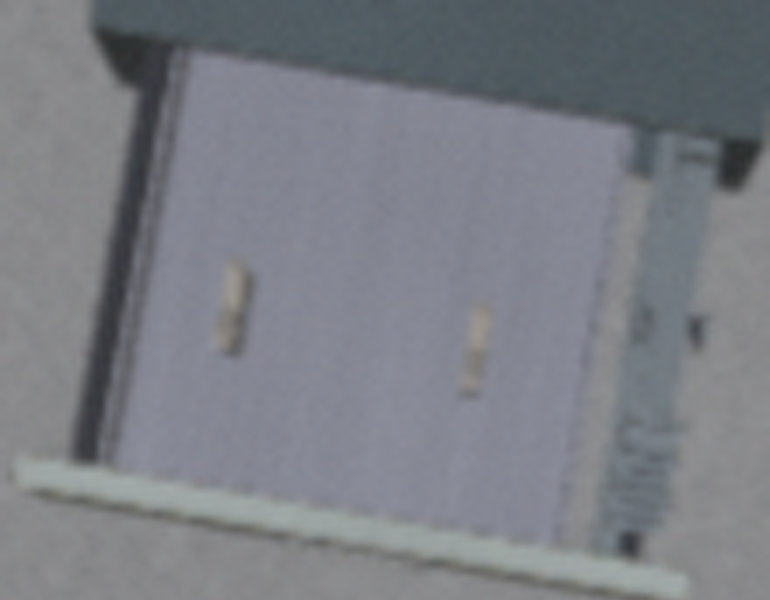

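View pics/c.png

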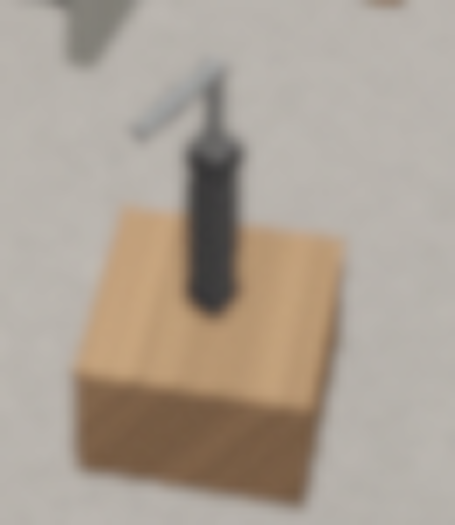

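```bash
python3 - <<'E'
from h import *
d=load('top'); im=d['image'].astype(int); s=load('side')
def px(o,a,f): return o[0]+a[0]/f, o[1]+a[1]/f
def plane_rect(mask,h,name):
    m=mask.astype(np.uint8); n,l,st,_=cv2.connectedComponentsWithStats(m)
    k=1+np.argmax(st[1:,4]); v,u=np.where(l==k)
    pts=np.array([ray(d,a,b,h)[:2] for a,b in zip(u,v)],np.float32)
    r=cv2.minAreaRect(pts); print(name,len(pts),np.round(r[0],1),np.round(r[1],1),round(r[2],2))
V,U=np.mgrid[0:384,0:512]
print(im[230,373])
plane_rect((im.sum(2)<150)&(U>330)&(U<420)&(V>180),4,'mat')
for n,a in [('nL',(235,308)),('nR',(474,350))]:
    for h in (81,72): print(n,h,ray(d,*px((200,130),a,7),h).round(1))
for n,a in [('pad?',(640,480)),('padL',(605,540)),('padR',(660,540)),('top1',(622,425)),('top2',(688,430)),('hole',(632,545))]:
    print(n,ray(d,*px((200,130),a,7),74).round(1))
for n,a in [('walL',(150,280)),('wallL2',(190,60))]: print(n,ray(d,*px((200,130),a,7),60).round(1))
# hook
t=ray(d,*px((110,205),(82,126),7),174); b=ray(d,*px((110,205),(205,175),7),174); print('tip',t,'bend',b, np.degrees(np.arctan2(*(t-b)[[1,0]])),np.linalg.norm(t-b))
t=ray(s,*px((245,240),(138,132),7),174); b=ray(s,*px((245,240),(212,70),7),174); print('side tip',t,'bend',b, np.degrees(np.arctan2(*(t-b)[[1,0]])),np.linalg.norm(t-b))
print('handle top side',ray(s,*px((245,240),(214,155),7),139),'foot',ray(s,*px((245,240),(212,303),7),55), 'foot top', ray(d,*px((110,205),(282,175),7),55))
E
```

```text
[34 35 35]
mat 2814 [ 426.1 -352.4] [193.6 143.8] 6.06
nL 81 [584.6  84.2  81. ]
nL 72 [585.8  84.9  72. ]
nR 81 [568.5 -18.7  81. ]
nR 72 [569.6 -18.7  72. ]
pad? [514.6 -91.   74. ]
padL [488.6 -76.4  74. ]
padR [489.1 -99.9  74. ]
top1 [538.2 -82.9  74. ]
top2 [ 536.6 -111.3   74. ]
hole [486.7 -88.   74. ]
walL [599.  123.3  60. ]
wallL2 [697.  108.6  60. ]
tip [430.52368719 380.30221933 174.        ] bend [412.36687899 331.10301169 174.        ] 69.74358111961672 52.44265169874783
side tip [427.08917974 379.71275351 174.        ] bend [409.84531619 341.26326436 174.        ] 65.844674165179 42.13922217821052
handle top side [407.19909774 347.45259866 139.        ] foot [409.03085335 339.45475971  55.        ] foot top [412.20933713 333.65646604  55.        ]
```

```bash
python3 -m inch '[[0,[30,-40,30],[0.1,0.1,-0.1]],[0,[60,-80,60],[0.2,0.2,-0.2]],[0,[60,-80,60],[0.2,0.2,-0.2]]]' ; python3 -c "
from h import *
s=arm.get_state(); print([list(np.round(s[k],4)) for k in ('joints','eef_pos','eef_rot')])"
python3 -m inch '[[0,[30,-40,0],[0.15,-0.1,-0.1]],[0,[30,-80,0],[0.2,-0.3,-0.2]],[0,[30,-80,0],[0.2,-0.3,-0.2]]]' ; python3 -c "
from h import *
s=arm.get_state(); print([list(np.round(s[k],4)) for k in ('joints','eef_pos','eef_rot')])"
```

```text
clock: 0.52
eef_pos: [259.9, 536.0, 302.5]
eef_rot: [-0.109, 0.252, 0.958, 0.086]
contact_force: [-0.3, 1.6, -0.6]
width: 92.8
[[np.float64(-0.9739), np.float64(0.4337), np.float64(-0.0831), np.float64(1.6032), np.float64(-0.262), np.float64(1.0112), np.float64(0.1372)], [np.float64(259.8742), np.float64(536.0265), np.float64(302.5246)], [np.float64(-0.1092), np.float64(0.2523), np.float64(0.9576), np.float64(0.0858)]]
clock: 0.9
eef_pos: [277.0, 455.8, 297.9]
eef_rot: [0.017, 0.311, 0.924, 0.221]
contact_force: [0.4, 1.2, 1.2]
width: 92.7
[[np.float64(-1.0461), np.float64(0.2061), np.float64(0.0168), np.float64(2.0269), np.float64(-0.1423), np.float64(0.4689), np.float64(0.003)], [np.float64(277.0392), np.float64(455.8031), np.float64(297.9121)], [np.float64(0.0166), np.float64(0.3113), np.float64(0.924), np.float64(0.2213)]]
```

```bash
cat > fit.py <<'E'
from h import *
import itertools
from scipy.optimize import least_squares
D=[([-1.30151208,0.61571787,-0.01261801,1.42451245,0.0080777,1.10341181,-0.0403991],[189.284,621.2425,239.74],[-1.48574666e-04,1.47325882e-01,9.89087501e-01,-9.89005690e-04]),
([-.9739,.4337,-.0831,1.6032,-.262,1.0112,.1372],[259.8742,536.0265,302.5246],[-.1092,.2523,.9576,.0858]),
([-1.0461,.2061,.0168,2.0269,-.1423,.4689,.003],[277.0392,455.8031,297.9121],[.0166,.3113,.924,.2213])]
ax='zyzyzyz'
def fk(q,sg,o,L,tz):
    h,L1,L2,L3=L
    q=np.array(q)*sg
    T=R.from_euler('z',o+q[0])*R.from_euler('y',q[1]); p=np.array([0,0,h])+T.apply([0,0,L1])
    T=T*R.from_euler('z',q[2])*R.from_euler('y',q[3]); p=p+T.apply([0,0,L2])
    T=T*R.from_euler('z',q[4])*R.from_euler('y',q[5]); p=p+T.apply([0,0,L3])
    T=T*R.from_euler('z',q[6]+tz); return p,T
if __name__=='__main__':
    best=[]
    for s in itertools.product([1,-1],repeat=4):
        sg=np.array([s[0],1,s[1],1,s[2],1,s[3]])
        for o0 in (0,np.pi/2,np.pi,-np.pi/2):
          for t0 in (0,np.pi/2,np.pi,-np.pi/2):
            def f(x):
                r=[]
                for q,p,e in D:
                    pp,T=fk(q,sg,x[0],x[1:5]*1000,x[5]); r+=list((pp-p)/1000); r+=list((T.as_matrix()-rot(e)).ravel())
                return r
            z=least_squares(f,[o0,.35,.42,.42,.3,t0]); best.append((z.cost,list(sg),z.x.round(4).tolist()))
    best.sort(key=lambda b:b[0])
    for b in best[:4]: print(b)
E
python3 fit.py
```

```text
(np.float64(0.000225176369366478), [np.int64(-1), np.int64(1), np.int64(-1), np.int64(1), np.int64(-1), np.int64(1), np.int64(-1)], [-0.0225, 0.2509, 0.5408, 0.3791, 0.2793, 1.5493])
(np.float64(0.00022517636936647916), [np.int64(-1), np.int64(1), np.int64(-1), np.int64(1), np.int64(-1), np.int64(1), np.int64(-1)], [-0.0225, 0.2509, 0.5408, 0.3791, 0.2793, 1.5493])
(np.float64(0.00022517636936648025), [np.int64(-1), np.int64(1), np.int64(-1), np.int64(1), np.int64(-1), np.int64(1), np.int64(-1)], [-0.0225, 0.2509, 0.5408, 0.3791, 0.2793, 1.5493])
(np.float64(0.0002251763693664805), [np.int64(-1), np.int64(1), np.int64(-1), np.int64(1), np.int64(-1), np.int64(1), np.int64(-1)], [-0.0225, 0.2509, 0.5408, 0.3791, 0.2793, 1.5493])
```

```bash
cat > ik.py <<'E'
from fit import *
SG=np.array([-1,1,-1,1,-1,1,-1]);X=[-0.0225,0.2509,0.5408,0.3791,0.2793,1.5493]
lo=np.array([-3.12,-.3,-1.34,.26,-1.36,.01,-2.84]);hi=np.array([3.12,2.06,1.32,2.42,4.5,1.98,2.84])
def FK(q): return fk(q,SG,X[0],np.array(X[1:5])*1000,X[5])
def IK(p,Rm,q0=None,n=12):
    rng=np.random.default_rng(0); best=None
    for i in range(n):
        q=np.array(q0) if (i==0 and q0 is not None) else rng.uniform(lo,hi)
        f=lambda q:np.r_[(FK(q)[0]-p)/100,(FK(q)[1].as_matrix()-Rm).ravel()*3]
        z=least_squares(f,np.clip(q,lo+.02,hi-.02),bounds=(lo+.01,hi-.01))
        if q0 is not None and i==0 and z.cost<1e-4: return z.cost,z.x
        if best is None or z.cost<best[0]: best=(z.cost,z.x)
        if best[0]<1e-5 and q0 is None: break
    return best
def Rtool(az,tilt,xup=1):
    # tool z points at azimuth az, tilted down by tilt(0 horizontal, 90 down); jaws horizontal
    a,t=np.radians([az,tilt]); z=np.array([np.cos(a)*np.cos(t),np.sin(a)*np.cos(t),-np.sin(t)])
    y=np.array([np.sin(a),-np.cos(a),0])*xup; return np.c_[np.cross(y,z),y,z]
E
cat > t.py <<'E'
from ik import *
np.set_printoptions(precision=2,suppress=True)
H=np.array([412,337,115.])
for az in (-23,):
  for xup in (1,-1):
    for tilt in (0,20,40):
      Rm=Rtool(az,tilt,xup)
      for dist in (3,130):
        c,q=IK(H-Rm[:,2]*dist,Rm); print(az,xup,tilt,dist,'%.5f'%c,q)
      c,q=IK(H+[0,0,60]-Rm[:,2]*3,Rm); print('  lift','%.5f'%c,q)
E
python3 t.py
```

```text
-23 1 0 3 0.00000 [-1.03  1.14 -0.34  2.06  1.58  1.88  1.51]
-23 1 0 130 0.00000 [-1.75  1.14  0.33  2.    1.13  1.31  1.7 ]
  lift 0.00000 [-0.99  1.02 -0.4   2.1   1.57  1.91  1.6 ]
-23 1 20 3 0.00000 [-0.72  1.08 -0.79  2.12  1.64  1.89  1.68]
-23 1 20 130 0.00000 [-0.94  1.01 -0.84  2.07  1.38  1.94  1.63]
  lift 0.00000 [-0.66  0.99 -0.9   2.12  1.6   1.94  1.78]
-23 1 40 3 0.00000 [-0.42  1.14 -1.23  2.11  1.63  1.9   1.89]
-23 1 40 130 0.00000 [-0.61  0.92 -1.22  2.06  1.35  1.85  1.86]
  lift 0.00000 [-0.4   1.01 -1.27  2.09  1.55  1.86  1.98]
-23 -1 0 3 0.00000 [-1.12  1.12 -0.21  2.06  1.55  1.76 -1.63]
-23 -1 0 130 0.00000 [-1.57  1.11  0.07  2.    1.22  1.53 -1.53]
  lift 0.00000 [-1.17  0.98 -0.13  2.1   1.52  1.68 -1.54]
-23 -1 20 3 0.00000 [-0.7   1.1  -0.83  2.12  1.65  1.94 -1.46]
-23 -1 20 130 0.00000 [-1.36  0.82 -0.17  2.07  1.25  1.42 -1.38]
  lift 0.00000 [-1.    0.8  -0.34  2.12  1.5   1.47 -1.35]
-23 -1 40 3 0.00000 [-0.49  1.01 -1.05  2.11  1.59  1.7  -1.26]
-23 -1 40 130 0.00000 [-0.7   0.79 -1.01  2.06  1.31  1.64 -1.23]
  lift 0.00000 [-0.45  0.91 -1.12  2.09  1.51  1.7  -1.16]
```

```bash
cat > mv.py <<'E'
from ik import *
np.set_printoptions(precision=3,suppress=True)
def plan(p,Rm):
    s=arm.get_state(); R0=rot(s['eef_rot']); rv=R.from_matrix(Rm@R0.T).as_rotvec()
    print('shift',(np.array(p)-s['eef_pos']).round(1),'rotvec',rv.round(4),'deg',np.degrees(np.linalg.norm(rv)).round(1),'clock',s['clock'].__round__(2))
def st():
    s=arm.get_state(); Rm=rot(s['eef_rot']); print('t',round(s['clock'],2),'p',s['eef_pos'],'z',Rm[:,2],'y',Rm[:,1],'j',s['joints'],'F',s['contact_force'],'w',round(s['width'],1))
E
python3 - <<'E'
from mv import *
st()
Rm=Rtool(-23,0,1); plan(np.array([412,337,250])-Rm[:,2]*150,Rm)
for t in (90,60,30):
  Rt=Rtool(-23,t,1); plan(np.array([412,337,250])-Rm[:,2]*150,Rt)
s=arm.get_state(); q=s['joints']
for f in (.25,.5,.75,1):
    pt=np.array([412,337,250])-Rm[:,2]*150; p=s['eef_pos']*(1-f)+pt*f
    R0=R.from_matrix(rot(s['eef_rot'])); Rf=R.from_rotvec((R.from_matrix(Rm)*R0.inv()).as_rotvec()*f)*R0
    c,q=IK(p,Rf.as_matrix(),q); print('%.5f'%c,q)
E
```

```text
t 0.9 p [277.039 455.803 297.912] z [ 0.168  0.399 -0.901] y [0.568 0.708 0.419] j [-1.046  0.206  0.017  2.027 -0.142  0.469  0.003] F [0.429 1.221 1.226] w 92.7
shift [ -3.1 -60.2 -47.9] rotvec [ 1.748 -0.533 -1.925] deg 152.1 clock 0.9
shift [ -3.1 -60.2 -47.9] rotvec [ 0.176  0.624 -2.826] deg 166.1 clock 0.9
shift [ -3.1 -60.2 -47.9] rotvec [ 0.784  0.226 -2.67 ] deg 160.0 clock 0.9
shift [ -3.1 -60.2 -47.9] rotvec [ 1.315 -0.166 -2.363] deg 155.2 clock 0.9
0.00000 [-0.531  0.251 -0.758  2.376  2.164  0.523 -2.827]
0.05897 [-2.168  0.663  1.039  2.41   2.413  0.605  2.18 ]
0.00000 [-2.247  1.01   1.026  2.334  1.65   0.694  2.021]
0.00000 [-2.16   1.113  0.995  2.028  0.849  0.958  2.235]
```

```bash
python3 - <<'E'
from mv import *
Rm=Rtool(-23,15,-1)
h=Rtool(-23,0)[:,2]
pt=np.array([412,337,230])-h*150; plan(pt,Rm)
s=arm.get_state(); q=s['joints']
for f in np.arange(.1,1.01,.1):
    p=s['eef_pos']*(1-f)+pt*f
    R0=R.from_matrix(rot(s['eef_rot'])); Rf=R.from_rotvec((R.from_matrix(Rm)*R0.inv()).as_rotvec()*f)*R0
    c,q=IK(p,Rf.as_matrix(),q); print('%.5f'%c,q)
for dist in (150,120,80,40,3):
    c,q=IK(np.array([412,337,118])-h*dist,Rm,q); print(dist,'%.5f'%c,q)
E
```

```text
shift [ -3.1 -60.2 -67.9] rotvec [-1.021 -1.017 -0.083] deg 82.7 clock 0.9
0.00000 [-1.151  0.22   0.08   2.01   0.127  0.509 -0.232]
0.00000 [-1.309  0.243  0.179  2.008  0.365  0.565 -0.455]
0.00000 [-1.448  0.28   0.264  2.008  0.544  0.637 -0.622]
0.00000 [-1.566  0.329  0.336  2.01   0.674  0.715 -0.742]
0.00000 [-1.659  0.388  0.39   2.012  0.77   0.794 -0.831]
0.00000 [-1.735  0.457  0.437  2.015  0.84   0.869 -0.896]
0.00000 [-1.798  0.535  0.478  2.019  0.892  0.938 -0.945]
0.00000 [-1.848  0.62   0.514  2.023  0.93   1.001 -0.983]
0.00000 [-1.887  0.711  0.544  2.027  0.96   1.059 -1.014]
0.00000 [-1.916  0.806  0.569  2.03   0.984  1.115 -1.039]
150 0.00000 [-1.831  1.006  0.434  2.028  1.022  1.053 -1.269]
120 0.00000 [-1.779  1.004  0.439  2.053  1.092  1.023 -1.306]
80 0.00000 [-1.706  1.004  0.446  2.08   1.19   0.987 -1.356]
40 0.00000 [-1.631  1.005  0.455  2.099  1.291  0.958 -1.404]
3 0.00000 [-1.559  1.006  0.463  2.108  1.385  0.937 -1.445]
```

```bash
python3 -m inch '[[0,[0,-20,-5],[-0.3,-0.3,-0.025]],[0,[-3,-60,-20],[-0.6,-0.6,-0.05]],[0,[-3,-60,-40],[-1.021,-1.017,-0.083]],[0,[-3,-60,-68],[-1.021,-1.017,-0.083]],[0,[-3,-60,-68],[-1.021,-1.017,-0.083]],[0,[-3,-60,-68],[-1.021,-1.017,-0.083]],[0,[-3,-60,-68],[-1.021,-1.017,-0.083]],[0,[-3,-60,-68],[-1.021,-1.017,-0.083]],[0,[-3,-60,-68],[-1.021,-1.017,-0.083]],[0,[-3,-60,-68],[-1.021,-1.017,-0.083]]]'; python3 - <<'E'
from mv import *
st()
Rm=Rtool(-23,15,-1);h=Rtool(-23,0)[:,2]
plan(np.array([412,337,118])-h*150,Rm)
grab('wrist','w1.png');grab('side','s1.png')
E
```

```text
clock: 2.15
eef_pos: [276.6, 401.6, 233.2]
eef_rot: [0.595, 0.156, 0.779, -0.119]
contact_force: [0.3, -0.3, -0.2]
width: 92.9
t 2.15 p [276.626 401.596 233.167] z [ 0.891 -0.371 -0.263] y [0.385 0.923 0.001] j [-1.921  0.819  0.523  2.029  0.95   1.148 -1.048] F [ 0.263 -0.314 -0.232] w 92.9
shift [  -2.7   -6.  -115.2] rotvec [-0.003 -0.004 -0.007] deg 0.5 clock 2.15
```

View pics/w1.png

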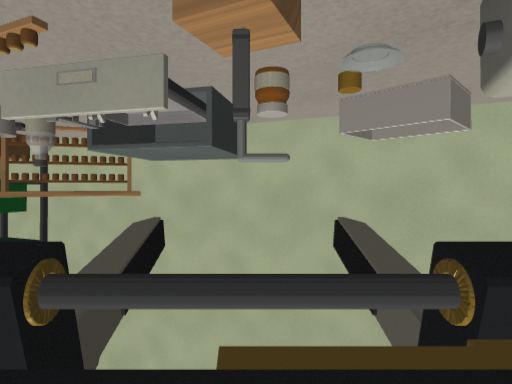

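View pics/s1.png

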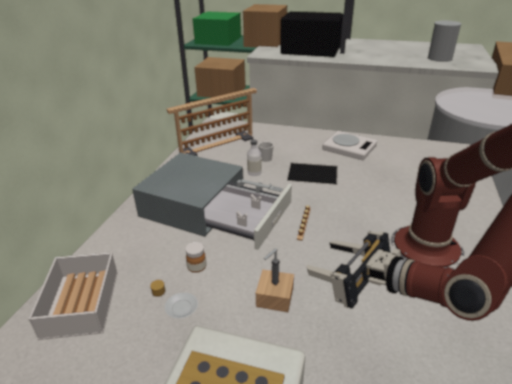

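```bash
python3 - <<'E'
from mv import *
d=load('wrist'); P=cloud(d)
for u,v in [(241,40),(241,60),(241,80),(241,100),(236,80),(246,80),(241,130),(241,145),(255,158),(265,158),(275,158),(284,158)]: print(u,v,P[v,u].round(1))
s=load('side'); print(s['eye'],d['eye'])
E
```

```text
241 40 [405.3 340.3  67.3]
241 60 [405.3 340.3  85.8]
241 80 [405.  340.4 104.4]
241 100 [405.1 340.3 122.8]
236 80 [403.9 335.8 104.1]
246 80 [408.3 344.  103.8]
241 130 [408.1 339.  149.8]
241 145 [408.8 338.6 163.7]
255 158 [414.4 350.4 175.8]
265 158 [418.  359.  175.8]
275 158 [422.2 367.4 175.7]
284 158 [424.7 375.4 175.8]
[ 229.939 1101.056  860.523] [131.777 461.715 203.711]
```

```bash
python3 -m inch '[[0,[-2,-4,-50],[0,0,-0.007]],[0,[-3,-6,-100],[0,0,-0.007]],[0,[-3,-6,-115],[0,0,-0.007]],[0,[-3,-6,-115],[0,0,-0.007]]]'; python3 - <<'E'
from mv import *
st(); Rm=Rtool(-22.5,15,-1)
plan(np.array([412.4,337.2,115])-Rm[:,2]*3,Rm)
E
```

```text
clock: 2.75
eef_pos: [274.0, 395.8, 118.8]
eef_rot: [0.595, 0.159, 0.778, -0.121]
contact_force: [-0.2, -0.7, -0.2]
width: 92.9
t 2.75 p [273.977 395.793 118.84 ] z [ 0.888 -0.378 -0.262] y [0.392 0.92  0.001] j [-1.897  1.044  0.475  2.037  0.936  1.017 -1.236] F [-0.151 -0.704 -0.239] w 92.9
shift [135.7 -57.5  -3.1] rotvec [-0.002 -0.003  0.01 ] deg 0.6 clock 2.75
```

```bash
python3 -m inch '[[0,[40,-17,-1],[0,0,0]],[0,[80,-34,-2],[0,0,0.01]],[0,[115,-49,-3],[0,0,0.01]],[0,[136,-58,-3],[0,0,0.01]],[0,[136,-58,-3],[0,0,0.01]]]'; python3 - <<'E'
from mv import *
st(); grab('wrist','w2.png'); grab('side','s2.png')
E
```

```text
clock: 3.38
eef_pos: [411.0, 336.5, 117.5]
eef_rot: [0.597, 0.157, 0.778, -0.118]
contact_force: [0.1, 0.4, -0.2]
width: 93.1
t 3.38 p [411.05  336.51  117.537] z [ 0.891 -0.371 -0.26 ] y [0.385 0.923 0.003] j [-1.707  1.099  0.636  2.143  1.288  0.764 -1.427] F [ 0.075  0.422 -0.242] w 93.1
```

View pics/w2.png

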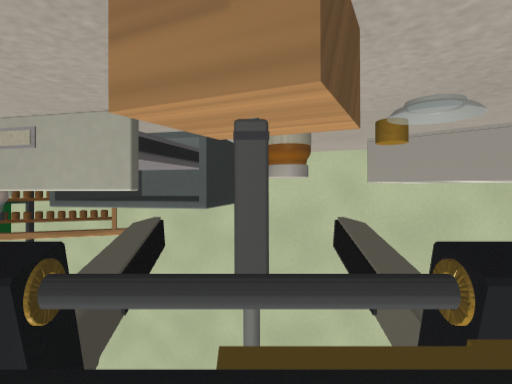

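```bash
python3 -m inch '[[0.6,[-1,1,-1],[0,0,0]],[1,[-1,1,-1],[0,0,0]],[1,[-1,1,-1],[0,0,0]],[1,[-1,1,-1],[0,0,0]],[1,[-1,1,-1],[0,0,0]],[1,[-1,1,-1],[0,0,0]],[1,[-1,1,-1],[0,0,0]]]' 30; python3 - <<'E'
from mv import *
st(); grab('wrist','w3.png')
E
```

```text
clock: 4.35
eef_pos: [408.5, 338.7, 113.6]
eef_rot: [0.596, 0.154, 0.779, -0.118]
contact_force: [-0.5, -0.4, -0.1]
width: 27.5
t 4.35 p [408.474 338.726 113.642] z [ 0.892 -0.368 -0.262] y [ 0.382  0.924 -0.001] j [-1.71   1.105  0.631  2.141  1.284  0.764 -1.426] F [-0.524 -0.404 -0.127] w 27.5
```

View pics/w3.png

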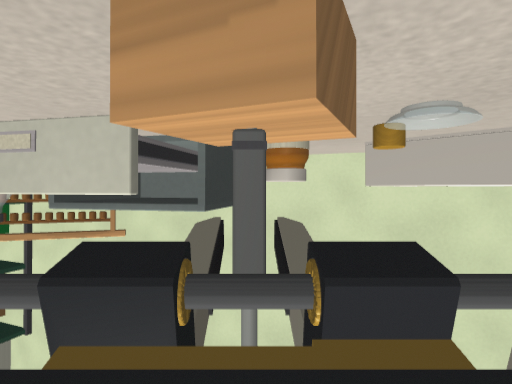

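```bash
python3 -m inch '[[1,[0,0,0],[0,0,0]],[1,[0,0,0],[0,0,0]],[1,[0,0,0],[0,0,0]],[1,[0,0,0],[0,0,0]]]' 30; python3 -c "
from mv import *
st()"
```

```text
clock: 4.9
eef_pos: [408.4, 338.8, 113.6]
eef_rot: [0.596, 0.154, 0.779, -0.118]
contact_force: [0.6, -0.0, 0.1]
width: 15.6
t 4.9 p [408.439 338.75  113.624] z [ 0.892 -0.368 -0.262] y [ 0.382  0.924 -0.001] j [-1.71   1.105  0.631  2.141  1.284  0.764 -1.426] F [ 0.611 -0.015  0.126] w 15.6
```

```bash
python3 -m inch '[[1,[0,0,15],[0,0,0]],[1,[0,0,40],[0,0,0]],[1,[0,0,70],[0,0,0]],[1,[0,0,100],[0,0,0]],[1,[0,0,120],[0,0,0]],[1,[0,0,120],[0,0,0]]]' 30; python3 - <<'E'
from mv import *
st(); grab('wrist','w4.png'); grab('side','s4.png')
E
```

```text
clock: 5.65
eef_pos: [408.6, 338.2, 235.1]
eef_rot: [0.596, 0.156, 0.779, -0.117]
contact_force: [0.7, 0.1, -2.0]
width: 15.7
t 5.65 p [408.608 338.228 235.129] z [ 0.892 -0.368 -0.263] y [0.383 0.924 0.003] j [-1.746  0.842  0.697  2.145  1.236  0.866 -1.155] F [ 0.747  0.14  -1.972] w 15.7
```

View pics/w4.png

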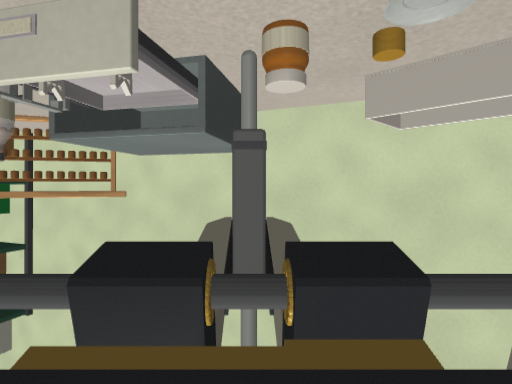

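View pics/s4.png

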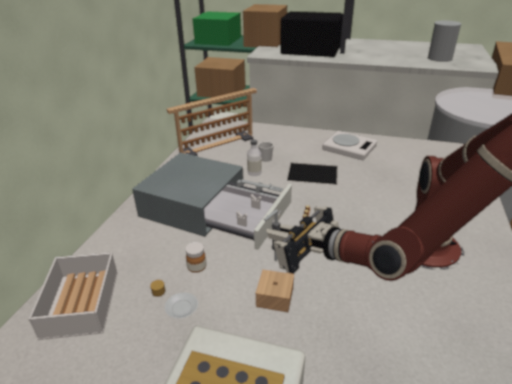

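```bash
python3 - <<'E'
from mv import *
M=np.array([426,-352,13.])
c,qt=IK(np.array([577,33,74.]),Rtool(81.1,90,1)); print('tray','%.5f'%c,qt)
s=arm.get_state()
for phi in range(-180,180,30):
    dz=Rtool(phi,0)[:,2]
    Rm=Rtool(phi,105,-1); c,q=IK(M+16*dz-3*Rm[:,2],Rm,n=25)
    R2=Rtool(phi,90,1); c2,q2=IK(M-3*R2[:,2],R2,n=25)
    print(phi,'%.4f'%c,q,'regrasp %.4f'%c2,q2)
E
```

```text
tray 0.00000 [ 0.582  1.13  -1.292  1.796  1.178  1.226 -1.236]
-180 0.0000 [ 1.481  1.173 -1.224  2.073  1.505  0.86  -2.123] regrasp 0.0000 [ 1.344  1.236 -1.29   1.89   1.323  1.211  1.119]
-150 0.0000 [ 1.518  1.243 -1.287  1.961  1.296  0.938 -1.372] regrasp 0.0000 [ 1.348  1.247 -1.305  1.89   1.331  1.228  1.638]
-120 0.0000 [ 1.486  1.285 -1.311  1.831  1.137  1.079 -0.71 ] regrasp 0.0000 [ 0.432  0.816  0.367  1.89  -0.539  0.534 -2.499]
-90 0.0000 [ 1.413  1.305 -1.311  1.715  1.064  1.24  -0.149] regrasp 0.0000 [ 0.832  0.799 -0.253  1.89   0.383  0.499 -2.828]
-60 0.0000 [ 1.324  1.302 -1.289  1.643  1.057  1.367  0.345] regrasp 0.0000 [ 1.147  0.938 -0.786  1.89   0.98   0.757 -2.83 ]
-30 0.0000 [ 1.255  1.328 -1.324  1.631  1.145  1.5    0.764] regrasp 0.0000 [ 1.331  1.197 -1.237  1.89   1.293  1.155 -2.53 ]
0 0.0000 [ 1.195  1.292 -1.285  1.683  1.216  1.51   1.182] regrasp 0.0000 [ 1.343  1.232 -1.284  1.89   1.32   1.205 -2.021]
30 0.0000 [ 1.179  1.294 -1.313  1.785  1.347  1.53   1.559] regrasp 0.0000 [ 1.346  1.242 -1.298  1.89   1.327  1.22  -1.502]
60 0.0000 [ 0.133  0.88   0.59   1.914 -0.414  0.465 -2.756] regrasp 0.0000 [ 1.346  1.241 -1.296  1.89   1.326  1.218 -0.978]
90 0.0000 [ 0.362  0.776  0.251  2.037  0.228  0.211 -2.83 ] regrasp 0.0000 [ 1.347  1.245 -1.302  1.89   1.329  1.224 -0.456]
120 0.0000 [ 0.538  0.743  0.093  2.12   0.808  0.061 -2.82 ] regrasp 0.0000 [ 1.344  1.237 -1.291  1.89   1.324  1.213  0.071]
150 0.0000 [ 0.867  0.752 -0.243  2.133  1.461  0.113 -2.83 ] regrasp 0.0000 [ 1.346  1.242 -1.298  1.89   1.327  1.22   0.593]
```

```bash
cat > sim.py <<'E'
from mv import *
def sim(wps,q,n=5,p0=None,R0=None):
    if p0 is None: s=arm.get_state(); p0=s['eef_pos'];R0=rot(s['eef_rot'])
    for p,Rm in wps:
        rv=R.from_matrix(Rm@R0.T).as_rotvec()
        for f in np.linspace(0,1,n+1)[1:]:
            q0=q
            fn=lambda q:np.r_[(FK(q)[0]-(p0*(1-f)+np.array(p)*f))/100,((R.from_rotvec(rv*f)*R.from_matrix(R0)).as_matrix()-FK(q)[1].as_matrix()).ravel()*3,(q-q0)*.01]
            z=least_squares(fn,np.clip(q,lo+.02,hi-.02),bounds=(lo+.01,hi-.01)); q=z.x
            print('%.4f'%z.cost,q,'dq',np.abs(q-q0).max().round(2))
        print('--'); p0=np.array(p,float);R0=Rm
    return q
E
python3 - <<'E'
from sim import *
a=-22.5
Rt=Rtool(a,105,-1); s=arm.get_state()
g=Rtool(a,0)[:,2]
plan([420,330,280],Rt)
sim([([420,330,280],Rt),([500,0,250],Rt),([426+16*g[0],-352+16*g[1],120],Rt),([426+16*g[0]-3*Rt[0,2],-352+16*g[1]-3*Rt[1,2],16],Rt)],s['joints'])
E
```

```text
shift [11.9 -8.6 46.8] rotvec [ 0.599  1.447 -0.001] deg 89.7 clock 5.75
0.0000 [-1.577  0.592  0.597  2.069  1.091  0.765 -0.799] dq 0.36
0.0000 [-1.33   0.435  0.407  1.982  0.768  0.743 -0.366] dq 0.43
0.0000 [-1.029  0.372  0.207  1.868  0.37   0.811  0.096] dq 0.46
0.0000 [-0.765  0.39   0.066  1.742  0.024  0.986  0.463] dq 0.37
0.0000 [-0.564  0.464 -0.022  1.616 -0.216  1.223  0.685] dq 0.24
--
0.0000 [-0.462  0.442 -0.     1.673 -0.206  1.213  0.807] dq 0.12
0.0000 [-0.357  0.432  0.024  1.707 -0.191  1.21   0.932] dq 0.12
0.0000 [-0.25   0.437  0.05   1.719 -0.173  1.213  1.056] dq 0.12
0.0000 [-0.143  0.455  0.075  1.707 -0.153  1.222  1.177] dq 0.12
0.0000 [-0.038  0.486  0.097  1.673 -0.133  1.238  1.292] dq 0.11
--
0.0000 [ 0.076  0.509  0.119  1.716 -0.114  1.18   1.423] dq 0.13
0.0000 [ 0.192  0.548  0.137  1.73  -0.094  1.131  1.549] dq 0.13
0.0000 [ 0.309  0.602  0.152  1.714 -0.075  1.093  1.667] dq 0.12
0.0000 [ 0.421  0.667  0.161  1.67  -0.057  1.069  1.775] dq 0.11
0.0000 [ 0.528  0.742  0.167  1.596 -0.042  1.062  1.871] dq 0.11
--
0.0000 [ 0.53   0.769  0.164  1.609 -0.046  1.022  1.871] dq 0.04
0.0000 [ 0.532  0.798  0.161  1.619 -0.05   0.984  1.871] dq 0.04
0.0000 [ 0.534  0.827  0.158  1.628 -0.053  0.946  1.872] dq 0.04
0.0000 [ 0.536  0.857  0.155  1.634 -0.057  0.91   1.872] dq 0.04
0.0000 [ 0.537  0.888  0.152  1.638 -0.06   0.875  1.872] dq 0.04
--
```

Smooth. Tip the probe level first.

```bash
python3 -m inch '[[1,[2,-2,10],[0.06,0.15,0]],[1,[4,-4,20],[0.12,0.30,0]],[1,[8,-6,30],[0.18,0.44,0]],[1,[12,-9,40],[0.24,0.58,0]],[1,[12,-9,47],[0.30,0.73,0]],[1,[12,-9,47],[0.36,0.88,0]],[1,[12,-9,47],[0.42,1.02,0]],[1,[12,-9,47],[0.48,1.16,0]],[1,[12,-9,47],[0.54,1.31,0]],[1,[12,-9,47],[0.599,1.447,0]],[1,[12,-9,47],[0.599,1.447,0]]]'; python3 - <<'E'
from mv import *
st(); a=-22.5
Rt=Rtool(a,105,-1)
plan([500,0,250],Rt);plan([440,-360,100],Rt)
grab('side','s5.png')
E
```

```text
clock: 7.12
eef_pos: [422.7, 326.4, 278.0]
eef_rot: [-0.128, 0.197, 0.972, 0.023]
contact_force: [-0.3, 0.1, -1.1]
width: 15.4
t 7.12 p [422.709 326.413 277.971] z [-0.239  0.095 -0.966] y [ 0.388  0.921 -0.005] j [-0.629  0.474  0.074  1.606 -0.258  1.23   0.718] F [-0.337  0.107 -1.097] w 15.4
shift [  77.3 -326.4  -28. ] rotvec [ 0.005 -0.     0.006] deg 0.5 clock 7.12
shift [  17.3 -686.4 -178. ] rotvec [ 0.005 -0.     0.006] deg 0.5 clock 7.12
```

View pics/s5.png

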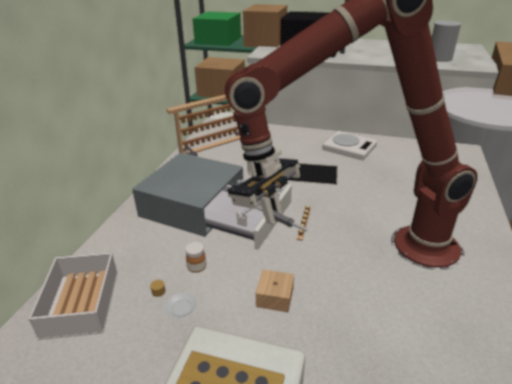

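```bash
python3 -m inch '[[1,[20,-50,-5],[0,0,0]],[1,[40,-105,-10],[0,0,0]],[1,[55,-160,-15],[0,0,0]],[1,[65,-215,-20],[0,0,0]],[1,[75,-270,-25],[0,0,0]],[1,[77,-326,-28],[0,0,0]],[1,[77,-382,-28],[0,0,0]],[1,[72,-440,-30],[0,0,0]],[1,[60,-495,-40],[0,0,0]],[1,[46,-550,-60],[0,0,0]],[1,[30,-605,-90],[0,0,0]],[1,[20,-650,-130],[0,0,0]]]'; python3 -m inch '[[1,[0,-20,-15],[0,0,0]],[1,[-3,-35,-48],[0,0,0]],[1,[-3,-35,-48],[0,0,0]]]'; python3 - <<'E'
from mv import *
st(); a=-22.5
Rt=Rtool(a,105,-1); g=Rtool(a,0)[:,2]
plan(np.array([426,-352,13.])+16*g-3*Rt[:,2],Rt)
d=grab('wrist','w6.png');P=cloud(d);grab('top','t6.png')
E
```

```text
clock: 8.68
eef_pos: [441.3, -320.0, 151.1]
eef_rot: [-0.126, 0.192, 0.973, 0.025]
contact_force: [1.7, 0.1, -1.0]
width: 15.8
clock: 9.05
eef_pos: [437.4, -352.5, 101.5]
eef_rot: [-0.129, 0.192, 0.972, 0.027]
contact_force: [-0.4, 0.0, -1.0]
width: 15.6
t 9.05 p [ 437.368 -352.482  101.543] z [-0.241  0.102 -0.965] y [0.38  0.925 0.002] j [ 0.474  0.769  0.236  1.622 -0.11   1.026  1.916] F [-0.357  0.041 -1.036] w 15.6
shift [  4.1  -5.9 -85.6] rotvec [-0.004 -0.002 -0.002] deg 0.3 clock 9.05
```

View pics/w6.png

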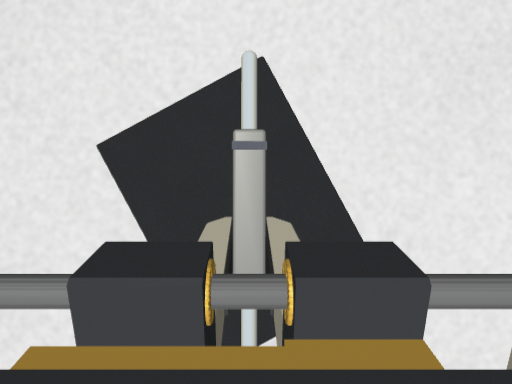

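View pics/t6.png

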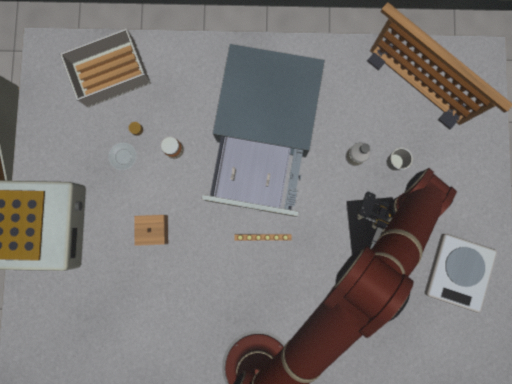

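```bash
python3 -m inch '[[1,[2,-3,-40],[0,0,0]],[1,[4,-6,-70],[0,0,0]],[1,[4,-6,-80],[0,0,0]],[1,[4,-6,-83],[0,0,0]],[1,[4,-6,-83],[0,0,0]]]'; python3 -c "
from mv import *
st()
d=load('wrist');P=cloud(d)
for u,v in [(249,60),(249,80),(249,100),(249,120),(249,150),(249,180),(249,210)]: print(P[v,u].round(1))"
```

```text
clock: 9.78
eef_pos: [443.2, -359.0, 27.0]
eef_rot: [-0.127, 0.192, 0.973, 0.027]
contact_force: [-2.2, 4.7, 24.3]
width: 15.8
t 9.78 p [ 443.189 -358.998   26.983] z [-0.237  0.101 -0.966] y [0.38  0.925 0.003] j [ 0.49   0.88   0.216  1.633 -0.132  0.899  1.927] F [-2.237  4.694 24.26 ] w 15.8
[ 352.6 -317.7  102.3]
[ 362.  -321.5  103.6]
[ 370.5 -325.   102. ]
[ 379.6 -328.8  102.7]
[ 393.5 -334.5  106.9]
[ 406.5 -339.9  106.6]
[ 419.6 -345.2  106.3]
```

```bash
python3 -m inch '[[1,[0,0,9],[0,0,0]],[1,[0,0,9],[0,0,0]],[0.7,[0,0,9],[0,0,0]],[0.5,[0,0,9],[0,0,0]],[0.5,[0,0,9],[0,0,0]],[0.5,[0,0,9],[0,0,0]],[0.5,[0,0,9],[0,0,0]]]'; python3 - <<'E'
from mv import *
st(); d=grab('wrist','w7.png');P=cloud(d)
for u,v in [(249,60),(249,80),(249,100),(249,120),(249,150),(249,180),(249,210)]: print(P[v,u].round(1))
E
```

```text
clock: 10.65
eef_pos: [441.5, -360.8, 28.9]
eef_rot: [-0.127, 0.193, 0.973, 0.026]
contact_force: [-0.3, 0.5, 0.5]
width: 46.6
t 10.65 p [ 441.45  -360.796   28.919] z [-0.238  0.099 -0.966] y [0.382 0.924 0.001] j [ 0.492  0.877  0.219  1.633 -0.13   0.902  1.927] F [-0.266  0.457  0.533] w 46.6
[ 347.8 -322.1    4.2]
[ 361.7 -327.9   16.1]
[ 371.6 -332.    16.9]
[ 381.2 -335.9   16.1]
[ 396.3 -342.2   21.6]
[ 410.4 -348.    22. ]
[ 424.5 -353.8   21.1]
```

View pics/w7.png

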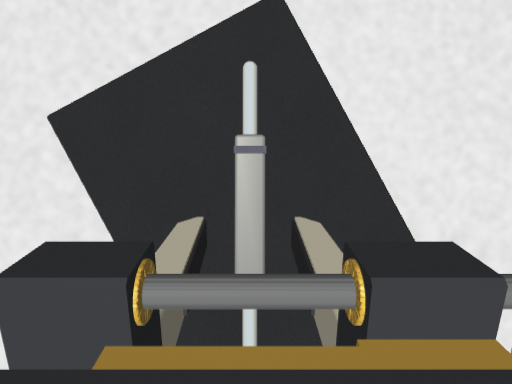

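```bash
python3 - <<'E'
from sim import *
s=arm.get_state()
R1=Rtool(67,90,1);R2=Rtool(-22.5,90,1)
plan([430,-353,150],R1)
print('second',R.from_matrix(R2@R1.T).as_rotvec())
sim([([441,-361,60],rot(s['eef_rot'])),([430,-353,150],R1),([430,-353,150],R2)],s['joints'])
E
```

```text
shift [-11.5   7.9 121. ] rotvec [-0.268 -0.109 -1.571] deg 91.5 clock 10.7
second [-0.     0.    -1.562]
0.0000 [ 0.498  0.867  0.225  1.63  -0.122  0.912  1.934] dq 0.01
0.0000 [ 0.498  0.858  0.226  1.629 -0.12   0.923  1.933] dq 0.01
0.0000 [ 0.497  0.849  0.228  1.627 -0.118  0.934  1.933] dq 0.01
0.0000 [ 0.496  0.84   0.229  1.625 -0.116  0.944  1.932] dq 0.01
0.0000 [ 0.495  0.831  0.231  1.623 -0.115  0.955  1.932] dq 0.01
--
0.0000 [ 0.472  0.794  0.301  1.652 -0.216  0.947  1.717] dq 0.22
0.0000 [ 0.437  0.757  0.377  1.689 -0.311  0.929  1.495] dq 0.22
0.0000 [ 0.389  0.72   0.462  1.729 -0.396  0.905  1.264] dq 0.23
0.0000 [ 0.324  0.688  0.558  1.769 -0.469  0.88   1.02 ] dq 0.24
0.0000 [ 0.242  0.664  0.667  1.804 -0.528  0.859  0.761] dq 0.26
--
0.0000 [ 0.195  0.689  0.752  1.804 -0.594  0.889  0.509] dq 0.25
0.0000 [ 0.152  0.718  0.834  1.804 -0.658  0.922  0.256] dq 0.25
0.0000 [ 0.112  0.749  0.914  1.804 -0.719  0.96  -0.   ] dq 0.26
0.0000 [ 0.077  0.784  0.992  1.804 -0.778  1.001 -0.259] dq 0.26
0.0000 [ 0.046  0.82   1.065  1.804 -0.833  1.045 -0.522] dq 0.26
--
```

```bash
python3 -m inch '[[0.5,[0,0,25],[0,0,0]],[0.3,[0,0,70],[0,0,0]],[0,[-5,4,110],[-0.05,-0.02,-0.18]],[0,[-11,8,121],[-0.08,-0.03,-0.36]],[0,[-11,8,121],[-0.11,-0.04,-0.54]],[0,[-11,8,121],[-0.14,-0.05,-0.72]],[0,[-11,8,121],[-0.17,-0.06,-0.90]],[0,[-11,8,121],[-0.2,-0.075,-1.08]],[0,[-11,8,121],[-0.23,-0.09,-1.26]],[0,[-11,8,121],[-0.25,-0.1,-1.44]],[0,[-11,8,121],[-0.268,-0.109,-1.571]],[0,[-11,8,121],[-0.268,-0.109,-1.571]]]'; python3 -m inch '[[0,[0,0,0],[0,0,-0.18]],[0,[0,0,0],[0,0,-0.36]],[0,[0,0,0],[0,0,-0.54]],[0,[0,0,0],[0,0,-0.72]],[0,[0,0,0],[0,0,-0.90]],[0,[0,0,0],[0,0,-1.08]],[0,[0,0,0],[0,0,-1.26]],[0,[0,0,0],[0,0,-1.44]],[0,[0,0,0],[0,0,-1.562]],[0,[0,0,0],[0,0,-1.562]]]'; python3 - <<'E'
from mv import *
st(); grab('wrist','w8.png');grab('top','t8.png')
E
```

```text
clock: 12.2
eef_pos: [430.5, -352.2, 150.0]
eef_rot: [-0.0, 0.833, 0.553, 0.0]
contact_force: [-0.4, 0.8, 0.8]
width: 93.1
clock: 13.45
eef_pos: [430.7, -352.8, 149.7]
eef_rot: [0.0, 0.981, -0.193, -0.0]
contact_force: [-0.5, -0.6, 0.5]
width: 92.9
t 13.45 p [ 430.664 -352.765  149.702] z [-0.001 -0.    -1.   ] y [-0.38  -0.925  0.   ] j [ 0.041  0.827  1.081  1.824 -0.85   1.042 -0.493] F [-0.518 -0.592  0.45 ] w 92.9
```

View pics/w8.png

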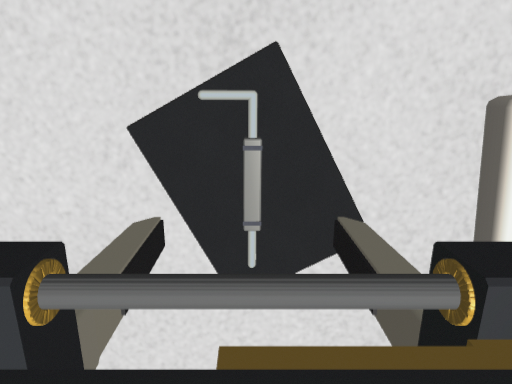

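View pics/t8.png

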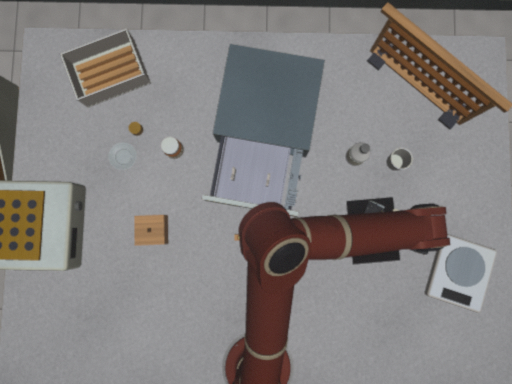

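```bash
python3 - <<'E'
from mv import *
d=load('wrist');P=cloud(d)
a=ray(d,252,231,20);b=ray(d,253,138,20); print(a,b,np.linalg.norm(a-b),np.degrees(np.arctan2(*(b-a)[[1,0]])),(a+b)/2)
print(P[184,252],P[150,253],P[215,252],P[95,225],P[95,252],P[300-50,252], P[184,200])
print(ray(d,253,95,12),ray(d,199,95,12))
c=(a+b)/2; az=np.degrees(np.arctan2(*(b-a)[[1,0]]))
plan([c[0],c[1],60],Rtool(az,90,1))
E
```

```text
[ 388.228 -338.945   20.   ] [ 465.681 -371.383   20.   ] 83.97124394360443 -22.724367990578106 [ 426.955 -355.164   20.   ]
[ 429.15  -355.598   20.564] [ 456.574 -367.656   21.922] [ 402.661 -344.814   20.548] [ 506.679 -363.22    16.385] [ 498.246 -383.77    16.722] [ 369.259 -331.26    16.643] [ 443.586 -310.194    5.796]
[ 497.951 -384.605   12.   ] [ 515.081 -342.85    12.   ]
shift [ -3.7  -2.4 -90. ] rotvec [-0.    -0.    -0.007] deg 0.4 clock 13.55
```

```bash
python3 -m inch '[[0,[-4,-2,-40],[0,0,-0.007]],[0,[-4,-2,-80],[0,0,-0.007]],[0,[-4,-2,-110],[0,0,-0.007]],[0,[-4,-2,-122],[0,0,-0.007]],[0,[-4,-2,-122],[0,0,-0.007]]]'; python3 -c "
from mv import *
st()"
```

```text
clock: 14.18
eef_pos: [426.6, -355.2, 28.2]
eef_rot: [0.0, 0.98, -0.198, 0.0]
contact_force: [0.1, -0.2, 0.7]
width: 92.9
t 14.18 p [ 426.608 -355.174   28.235] z [ 0.    -0.001 -1.   ] y [-0.388 -0.921  0.   ] j [ 0.132  0.972  0.913  1.908 -1.062  0.846 -0.337] F [ 0.074 -0.199  0.669] w 92.9
```

```bash
python3 -m inch '[[0.6,[0,0,-1],[0,0,0]],[1,[0,0,-1],[0,0,0]],[1,[0,0,-1],[0,0,0]],[1,[0,0,-1],[0,0,0]],[1,[0,0,-1],[0,0,0]],[1,[0,0,-1],[0,0,0]],[1,[0,0,-1],[0,0,0]],[1,[0,0,-1],[0,0,0]],[1,[0,0,-1],[0,0,0]],[1,[0,0,-1],[0,0,0]],[1,[0,0,-1],[0,0,0]],[1,[0,0,-1],[0,0,0]]]' 35; python3 -m inch '[[1,[0,0,10],[0,0,0]],[1,[0,0,30],[0,0,0]],[1,[0,0,70],[0,0,0]],[1,[0,0,120],[0,0,0]],[1,[0,0,120],[0,0,0]]]'
python3 - <<'E'
from mv import *
st(); d=grab('wrist','w9.png')
E
```

```text
clock: 15.68
eef_pos: [426.6, -354.7, 27.0]
eef_rot: [0.0, 0.98, -0.199, 0.0]
contact_force: [0.4, 0.1, 0.0]
width: 15.7
clock: 16.3
eef_pos: [427.3, -357.6, 152.2]
eef_rot: [0.003, 0.98, -0.199, 0.004]
contact_force: [-0.2, -0.6, -0.7]
width: 15.7
t 16.3 p [ 427.319 -357.553  152.152] z [ 0.006 -0.007 -1.   ] y [-0.39  -0.921  0.004] j [ 0.048  0.82   1.082  1.829 -0.852  1.032 -0.493] F [-0.225 -0.58  -0.658] w 15.7
```

View pics/w9.png

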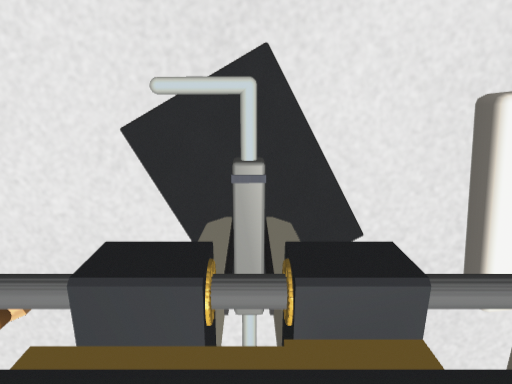

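```bash
cat > inhand.py <<'E'
from mv import *
s=arm.get_state(); d=grab('wrist',None); P=cloud(d); Rm=rot(s['eef_rot']); p=s['eef_pos']
T=lambda x:(Rm.T@(np.array(x)-p)).round(1)
print('tool frame: shank/handle/hook surface pts')
for u,v in [(249,95),(249,120),(249,145),(249,170),(249,190),(249,205),(220,85),(190,85),(165,85)]: print(u,v,T(P[v,u]))
e=d['eye']; K=d['intrinsics']
E
python3 inhand.py
```

```text
tool frame: shank/handle/hook surface pts
249 95 [73.2  0.4 10. ]
249 120 [61.8  0.4 11.4]
249 145 [50.1  0.4 10.9]
249 170 [38.8  0.4  6.7]
249 190 [29.1  0.4  6. ]
249 205 [21.5  0.4  5.9]
220 85 [ 77.6 -12.9  11.4]
190 85 [ 77.6 -26.4   9.9]
165 85 [ 77.6 -37.8  10.2]
```

```bash
python3 - <<'E'
from sim import *
s=arm.get_state()
R1=Rtool(30,90,1);R2=Rtool(81.2,90,1)
plan([530,-150,200],R1);plan([577,33,200],R2)
sim([([530,-150,200],R1),([577,33,200],R2),([577,33,86],R2)],s['joints'])
E
```

```text
shift [103.4 204.5  52.1] rotvec [-0.     0.001  0.923] deg 52.9 clock 16.4
shift [150.4 387.5  52.1] rotvec [-0.001  0.001  1.817] deg 104.1 clock 16.4
0.0000 [-0.036  0.787  1.058  1.825 -0.805  1.03  -0.434] dq 0.09
0.0000 [-0.116  0.751  1.034  1.828 -0.76   1.02  -0.367] dq 0.08
0.0000 [-0.192  0.719  1.008  1.819 -0.715  1.017 -0.307] dq 0.08
0.0000 [-0.262  0.693  0.977  1.799 -0.671  1.021 -0.249] dq 0.07
0.0000 [-0.324  0.673  0.943  1.769 -0.628  1.032 -0.192] dq 0.06
--
0.0000 [-0.372  0.657  0.899  1.768 -0.597  1.015 -0.111] dq 0.08
0.0000 [-0.415  0.645  0.854  1.76  -0.567  1.003 -0.031] dq 0.08
0.0000 [-0.453  0.637  0.807  1.744 -0.538  0.995  0.049] dq 0.08
0.0000 [-0.488  0.634  0.759  1.722 -0.508  0.992  0.129] dq 0.08
0.0000 [-0.517  0.636  0.709  1.693 -0.479  0.994  0.211] dq 0.08
--
0.0000 [-0.506  0.661  0.691  1.717 -0.503  0.948  0.23 ] dq 0.05
0.0000 [-0.494  0.688  0.672  1.739 -0.528  0.902  0.251] dq 0.05
0.0000 [-0.48   0.716  0.65   1.759 -0.553  0.858  0.272] dq 0.04
0.0000 [-0.466  0.745  0.627  1.775 -0.579  0.814  0.293] dq 0.04
0.0000 [-0.451  0.775  0.603  1.79  -0.606  0.77   0.315] dq 0.04
--
```

```bash
python3 -m inch '[[1,[0,0,40],[0,0,0]],[1,[10,30,65],[0,0,0.1]],[1,[25,65,65],[0,0,0.25]],[1,[40,100,65],[0,0,0.42]],[1,[60,140,65],[0,0,0.6]],[1,[80,180,65],[0,0,0.77]],[1,[100,215,65],[0,0,0.94]],[1,[115,250,65],[0,0,1.11]],[1,[125,285,65],[0,0,1.28]],[1,[135,320,65],[0,0,1.45]],[1,[145,355,65],[0,0,1.62]],[1,[150,388,60],[0,0,1.79]]]'; python3 -m inch '[[1,[0,0,-5],[0,0,0.027]],[1,[0,0,-5],[0,0,0.027]]]'; python3 - <<'E'
from mv import *
st(); d=grab('wrist','w10.png');grab('side','s10.png')
E
python3 inhand.py
```

```text
clock: 17.9
eef_pos: [576.1, 34.9, 205.7]
eef_rot: [-0.001, 0.766, 0.643, -0.001]
contact_force: [0.5, -0.6, -0.8]
width: 15.7
clock: 18.15
eef_pos: [575.4, 32.2, 200.8]
eef_rot: [-0.0, 0.76, 0.65, -0.001]
contact_force: [0.3, 0.1, -0.2]
width: 15.5
t 18.15 p [575.365  32.19  200.78 ] z [-0.003 -0.001 -1.   ] y [ 0.988 -0.155 -0.003] j [-0.526  0.633  0.715  1.708 -0.481  0.988  0.21 ] F [ 0.335  0.121 -0.191] w 15.5
tool frame: shank/handle/hook surface pts
249 95 [72.1  0.8  9.7]
249 120 [60.8  0.8 10.9]
249 145 [49.   0.8 11. ]
249 170 [37.9  0.8  6. ]
249 190 [27.9  0.8  6.4]
249 205 [20.3  0.8  6.5]
220 85 [ 76.5 -12.4  10. ]
190 85 [ 76.6 -26.4  11.9]
165 85 [ 76.5 -37.5  10.2]
```

View pics/w10.png

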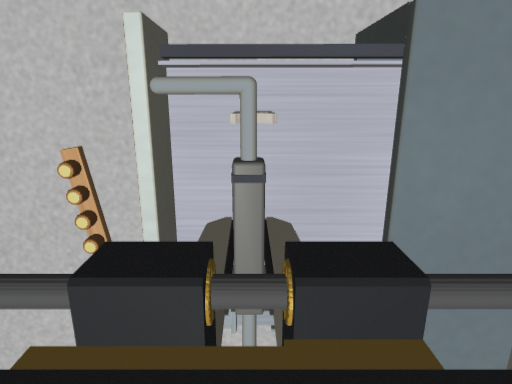

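View pics/s10.png

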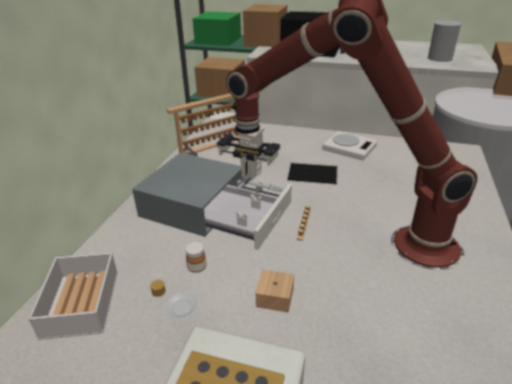

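```bash
python3 - <<'E'
from mv import *
d=load('wrist');P=cloud(d); im=d['image']
c=cv2.resize(im[95:140,215:290,::-1],None,fx=8,fy=8,interpolation=cv2.INTER_CUBIC);cv2.imwrite('pics/v.png',c)
for u,v in [(234,118),(238,118),(270,118),(274,118)]: print(u,P[v,u].round(1),im[v,u])
V=ray(d,253.5,118,81); print('V',V,'notch',V-54*np.array([.154,.988,0]))
# panel direction: panel top inner edge
a=ray(d,145,20,90);b=ray(d,158,235,90);print(np.degrees(np.arctan2(*(a-b)[[1,0]])))
a=ray(d,124,20,90);b=ray(d,146,250,90);print(a,b,np.degrees(np.arctan2(*(a-b)[[1,0]])))
E
```

```text
234 [573.6  87.9  81.1] [168 161 152]
238 [576.6  87.2  78. ] [167 161 152]
270 [602.   83.4  80.9] [192 186 175]
274 [605.3  82.7  78.7] [176 172 166]
V [588.994  85.44   81.   ] notch [580.678  32.088  81.   ]
80.08319140982212
[507.652 168.809  90.   ] [480.485  -9.673  90.   ] 81.3452726243525
```

View pics/v.png

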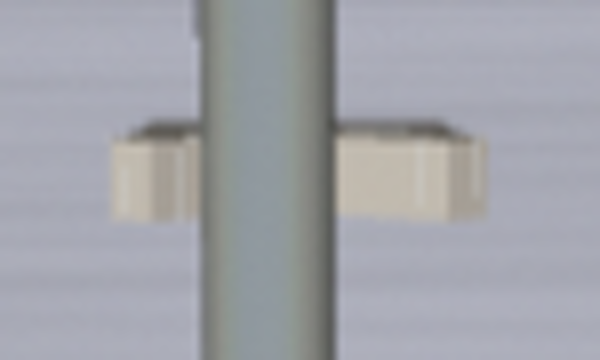

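```bash
python3 -m inch '[[1,[1,0,-30],[0,0,0]],[1,[3,-0.5,-70],[0,0,0]],[1,[3,-0.5,-95],[0,0,0]],[1,[3,-0.5,-105],[0,0,0]],[1,[3,-0.5,-105],[0,0,0]]]'; python3 - <<'E'
from mv import *
st(); d=grab('wrist','w11.png')
E
python3 inhand.py
```

```text
clock: 18.92
eef_pos: [579.6, 32.0, 97.1]
eef_rot: [0.0, 0.76, 0.65, -0.0]
contact_force: [0.0, 0.3, -0.4]
width: 15.8
t 18.93 p [579.599  32.033  97.106] z [ 0. -0. -1.] y [ 0.988 -0.154  0.   ] j [-0.461  0.761  0.614  1.794 -0.599  0.781  0.307] F [ 0.039  0.259 -0.361] w 15.8
tool frame: shank/handle/hook surface pts
249 95 [72.1  0.7 11. ]
249 120 [60.8  0.8 11.2]
249 145 [49.2  0.8  9.5]
249 170 [37.8  0.8  6.1]
249 190 [28.   0.8  6.1]
249 205 [20.4  0.8  6.3]
220 85 [ 76.5 -12.4   9.2]
190 85 [ 76.5 -26.1  10.3]
165 85 [ 76.5 -37.2   8.9]
```

View pics/w11.png

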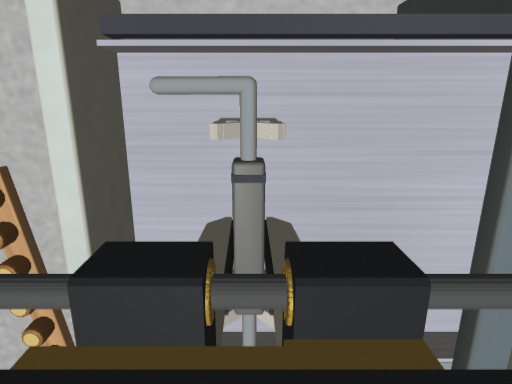

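```bash
python3 -m inch '[[1,[0,0,-4],[0,0,0]],[1,[0,0,-8],[0,0,0]],[1,[0,0,-9],[0,0,0]],[1,[0,0,-9],[0,0,0]]]'; python3 -c "
from mv import *
st()"
```

```text
clock: 19.52
eef_pos: [579.5, 32.7, 88.0]
eef_rot: [0.0, 0.759, 0.651, 0.0]
contact_force: [0.6, -0.0, -1.1]
width: 15.7
t 19.52 p [579.508  32.749  87.99 ] z [ 0.  0. -1.] y [ 0.988 -0.153  0.   ] j [-0.456  0.772  0.603  1.8   -0.61   0.763  0.316] F [ 0.634 -0.03  -1.105] w 15.7
```

```bash
python3 -m inch '[[1,[0,0,-1],[0,0,0]],[1,[0,0,-2],[0,0,0]],[1,[0,0,-2],[0,0,0]]]'; python3 -c "
from mv import *
st()"
```

```text
clock: 19.9
eef_pos: [579.5, 32.7, 86.7]
eef_rot: [-0.0, 0.759, 0.651, 0.0]
contact_force: [-1.4, 0.4, 4.4]
width: 15.5
t 19.9 p [579.547  32.675  86.677] z [ 0.001  0.001 -1.   ] y [ 0.988 -0.153  0.   ] j [-0.455  0.774  0.601  1.801 -0.612  0.761  0.318] F [-1.392  0.412  4.45 ] w 15.5
```

```bash
python3 -m inch '[[0.8,[0,0,1],[0,0,0]],[0.7,[0,0,1],[0,0,0]],[0.6,[0,0,1],[0,0,0]],[0.5,[0,0,1],[0,0,0]],[0.5,[0,0,1],[0,0,0]],[0.5,[0,0,1],[0,0,0]]]'; python3 - <<'E'
from mv import *
st(); d=grab('wrist','w12.png')
E
python3 inhand.py
```

```text
clock: 20.65
eef_pos: [579.6, 32.7, 87.0]
eef_rot: [0.0, 0.759, 0.651, 0.0]
contact_force: [-0.4, -0.0, -1.2]
width: 46.5
t 20.65 p [579.566  32.7    87.015] z [ 0.  0. -1.] y [ 0.988 -0.153  0.   ] j [-0.455  0.773  0.602  1.801 -0.611  0.761  0.317] F [-0.364 -0.002 -1.171] w 46.5
tool frame: shank/handle/hook surface pts
249 95 [72.2  0.7 10.7]
249 120 [60.9  0.7 10.2]
249 145 [49.1  0.8 10.4]
249 170 [38.2  0.8  4.5]
249 190 [28.1  0.8  5.8]
249 205 [20.5  0.8  5.9]
220 85 [ 78.4 -16.5  57.7]
190 85 [ 78.5 -34.6  59.2]
165 85 [ 78.5 -49.5  58.6]
```

View pics/w12.png

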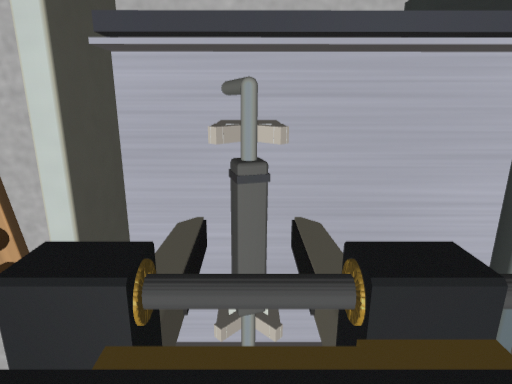

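```bash
python3 -m inch '[[0.5,[0,0,30],[0,0,0]],[0.5,[0,0,80],[0,0,0]],[0.5,[-10,-40,120],[0,0,0]],[1,[-25,-95,120],[0,0,0]],[1,[-45,-140,120],[0,0,0]],[1,[-65,-180,120],[0,0,0]],[1,[-65,-180,120],[0,0,0]]]'; python3 - <<'E'
from mv import *
st(); d=grab('wrist','w13.png'); grab('side','s13.png'); grab('top','t13.png')
E
```

```text
clock: 21.62
eef_pos: [512.3, -151.8, 207.9]
eef_rot: [0.001, 0.762, 0.647, -0.0]
contact_force: [0.2, 0.4, 0.0]
width: 11.4
t 21.62 p [ 512.279 -151.821  207.894] z [ 0.001 -0.002 -1.   ] y [ 0.987 -0.162  0.001] j [-0.216  0.558  0.721  1.818 -0.448  0.934  0.54 ] F [0.245 0.413 0.006] w 11.4
```

View pics/w13.png

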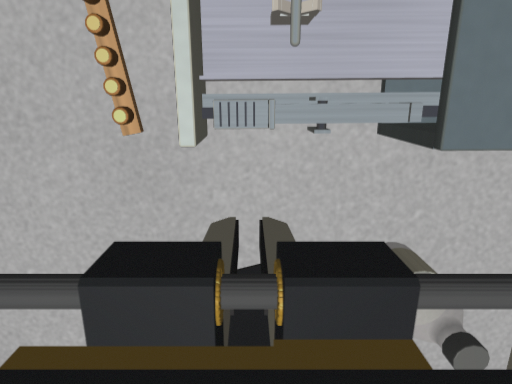

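View pics/s13.png

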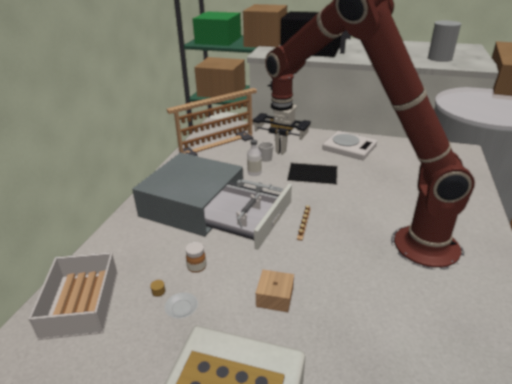

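```bash
python3 - <<'E'
from mv import *
d=load('wrist');P=cloud(d); s=arm.get_state(); print(s['eef_pos'])
im=d['image']; cv2.imwrite('pics/l.png',cv2.resize(im[80:140,160:340,::-1],None,fx=4.4,fy=4.4,interpolation=cv2.INTER_CUBIC))
ex=np.array([.988,-.154,0]);ey=np.array([.154,.988,0]); N=np.array([578.5,32.5,72])
def tf(p): return [round(float((p-N)@e),1) for e in (ex,ey)]
for n,u,v,h in [('pad L near',213,128,74),('pad L far',213,97,74),('ridge',271,112,80),('ridgeR',268,112,74),('mid',240,112,74),('panelback',194,112,90),('paneledge front',178,112,90),('plainend',295,45,72)]:
    p=ray(d,u,v,h); print(n,p.round(1),tf(p),'depth pt',P[v,u].round(1))
E
```

```text
[ 515.111 -146.026  206.868]
pad L near [ 490.7 -101.3   74. ] [-66.2, -145.7] depth pt [ 481.8 -106.3    0.5]
pad L far [495.5 -76.4  74. ] [-65.3, -120.4] depth pt [492.4 -75.8  44.7]
ridge [540.6 -95.8  80. ] [-17.7, -132.6] depth pt [540.5 -95.7  82.2]
ridgeR [538.5 -95.7  74. ] [-19.8, -132.8] depth pt [538.3 -95.5  77.6]
mid [515.4 -91.9  74. ] [-43.2, -132.6] depth pt [515.4 -91.9  74.5]
panelback [480.2 -85.5  90. ] [-79.0, -131.7] depth pt [480.2 -85.5  90.3]
paneledge front [467.8 -83.5  90. ] [-91.6, -131.6] depth pt [468.1 -83.5  91.5]
plainend [567.6 -47.5  72. ] [1.5, -80.8] depth pt [567.2 -47.9  74.7]
```

View pics/l.png

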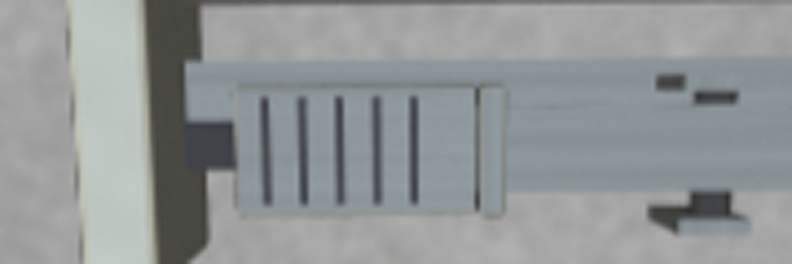

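```bash
python3 -c "
from mv import *
st(); plan([514.5,-91.9,120],Rtool(81.1,90,1))"
```

```text
t 21.77 p [ 515.111 -146.026  206.868] z [ 0.001  0.001 -1.   ] y [ 0.988 -0.152  0.   ] j [-0.222  0.56   0.714  1.816 -0.45   0.934  0.539] F [ 1.118  0.918 -0.42 ] w 1.7
shift [ -0.6  54.1 -86.9] rotvec [-0.001  0.001 -0.003] deg 0.2 clock 21.77
```

```bash
python3 -m inch '[[1,[0,25,-10],[0,0,0]],[1,[-0.6,54,-40],[0,0,0]],[1,[-0.6,54,-80],[0,0,0]],[1,[-0.6,54,-98],[0,0,0]],[1,[-0.6,54,-98],[0,0,0]],[1,[-0.6,54,-98],[0,0,0]]]'; python3 - <<'E'
from mv import *
st(); d=grab('wrist','w14.png')
E
```

```text
clock: 22.52
eef_pos: [514.9, -92.7, 109.6]
eef_rot: [0.001, 0.759, 0.651, 0.001]
contact_force: [0.4, -0.7, -0.2]
width: 0.7
t 22.52 p [514.877 -92.681 109.634] z [ 0.002 -0.    -1.   ] y [ 0.988 -0.152  0.002] j [-0.252  0.671  0.609  1.947 -0.583  0.703  0.561] F [ 0.44  -0.701 -0.25 ] w 0.7
```

View pics/w14.png

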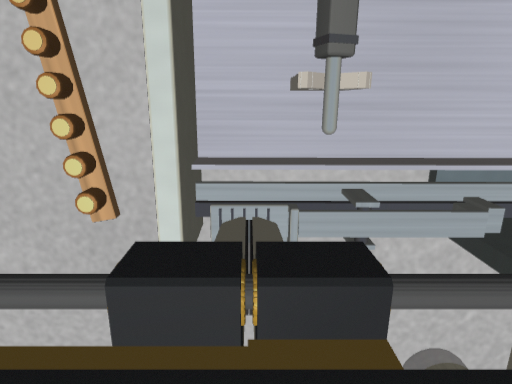

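```bash
python3 -m inch '[[1,[0,0,-8],[0,0,0]],[1,[0,0,-13],[0,0,0]],[1,[0,0,-17],[0,0,0]],[1,[0,0,-21],[0,0,0]],[1,[0,0,-25],[0,0,0]],[1,[0,0,-25],[0,0,0]]]'; python3 - <<'E'
from mv import *
st()
E
```

```text
clock: 23.32
eef_pos: [514.4, -93.3, 84.5]
eef_rot: [0.0, 0.759, 0.651, 0.001]
contact_force: [-1.7, 0.8, 7.8]
width: 0.6
t 23.32 p [514.383 -93.263  84.477] z [ 0.001  0.001 -1.   ] y [ 0.988 -0.153  0.001] j [-0.225  0.706  0.571  1.965 -0.621  0.649  0.593] F [-1.729  0.776  7.759] w 0.6
```

```bash
python3 -m inch '[[1,[0,0,-2],[0,0,0]],[1,[2,-0.3,-2],[0,0,0]],[1,[5,-0.8,-2],[0,0,0]],[1,[8,-1.2,-2],[0,0,0]],[1,[11,-1.7,-2],[0,0,0]],[1,[14,-2.2,-2],[0,0,0]]]'; python3 - <<'E'
from mv import *
st(); d=grab('wrist','w15.png')
E
```

```text
clock: 24.08
eef_pos: [527.8, -95.4, 82.7]
eef_rot: [-0.0, 0.759, 0.651, 0.0]
contact_force: [-2.3, 2.1, 7.7]
width: 0.3
t 24.07 p [527.828 -95.405  82.669] z [ 0.     0.001 -1.   ] y [ 0.988 -0.153  0.   ] j [-0.221  0.725  0.573  1.928 -0.618  0.671  0.583] F [-2.305  2.072  7.717] w 0.3
```

View pics/w15.png

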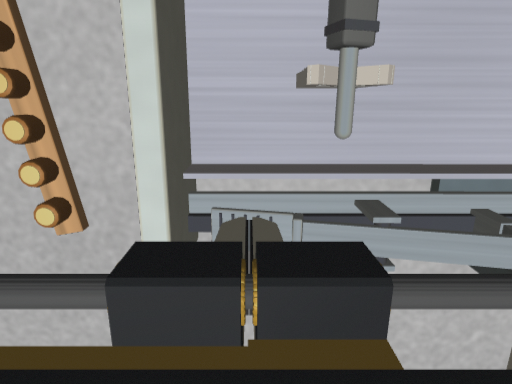

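```bash
python3 -m inch '[[1,[4,-0.6,0],[0,0,0]],[1,[8,-1.2,0],[0,0,0]],[1,[12,-1.8,0],[0,0,0]],[1,[16,-2.5,0],[0,0,0]],[1,[20,-3.1,0],[0,0,0]],[1,[24,-3.7,0],[0,0,0]],[1,[28,-4.3,0],[0,0,0]],[1,[32,-4.9,0],[0,0,0]],[1,[36,-5.5,0],[0,0,0]],[1,[40,-6.2,0],[0,0,0]],[1,[40,-6.2,0],[0,0,0]]]'; python3 - <<'E'
from mv import *
st(); d=grab('wrist','w16.png'); grab('side','s16.png');grab('top','t16.png')
E
```

```text
clock: 25.5
eef_pos: [568.8, -101.8, 83.0]
eef_rot: [0.001, 0.759, 0.651, 0.001]
contact_force: [-1.4, 0.8, 7.5]
width: 0.5
t 25.5 p [ 568.849 -101.781   83.008] z [ 0.002  0.    -1.   ] y [ 0.988 -0.153  0.002] j [-0.213  0.772  0.584  1.812 -0.607  0.742  0.548] F [-1.363  0.792  7.515] w 0.5
```

View pics/w16.png

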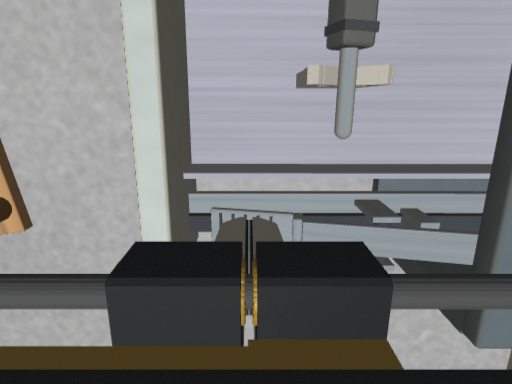

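View pics/s16.png

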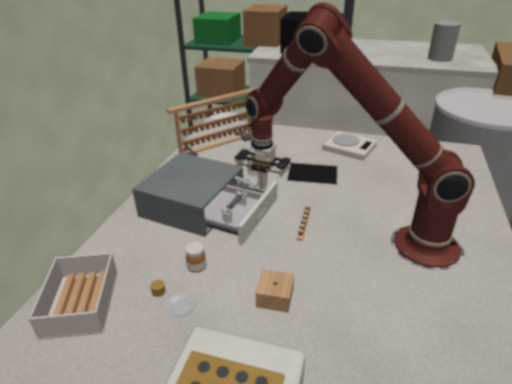

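```bash
python3 -m inch '[[1,[-3,0.5,6],[0,0,0]],[1,[-3,0.5,30],[0,0,0]],[1,[-3,0.5,60],[0,0,0]],[1,[-20,20,75],[0,0,0]],[1,[-60,60,75],[0,0,0]],[1,[-90,100,75],[0,0,0]],[1,[-90,120,75],[0,0,0]],[1,[-90,120,75],[0,0,0]]]'; python3 - <<'E'
from mv import *
st(); d=grab('wrist','w17.png'); P=cloud(d)
t=grab('top','t17.png'); T=cloud(t); H=T[:,:,2]
V,U=np.mgrid[0:384,0:512]
m=(H>82)&(H<96)&(U>195)&(U<310)&(V>165)&(V<215)
pts=np.array([ray(t,a,b,90)[:2] for a,b in zip(U[m],V[m])],np.float32)
print(cv2.minAreaRect(pts),m.sum())
E
```

```text
clock: 26.65
eef_pos: [477.8, 20.0, 156.7]
eef_rot: [-0.0, 0.758, 0.652, 0.0]
contact_force: [-0.1, -0.6, -0.3]
width: 0.8
t 26.65 p [477.795  19.985 156.723] z [ 0.     0.001 -1.   ] y [ 0.989 -0.149  0.   ] j [-0.554  0.554  0.698  2.023 -0.522  0.746  0.315] F [-0.113 -0.577 -0.287] w 0.8
((576.5784912109375, 21.397201538085938), (288.09210205078125, 79.59667205810547), 81.14920806884766) 268
```

View pics/w17.png

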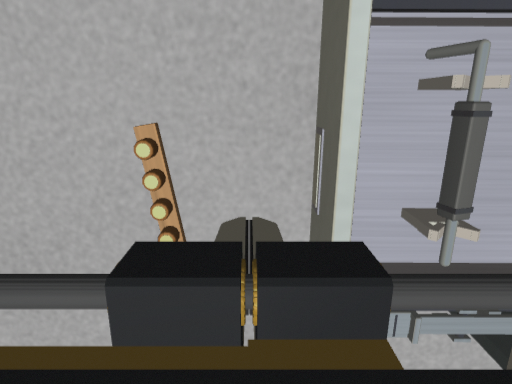

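View pics/t17.png

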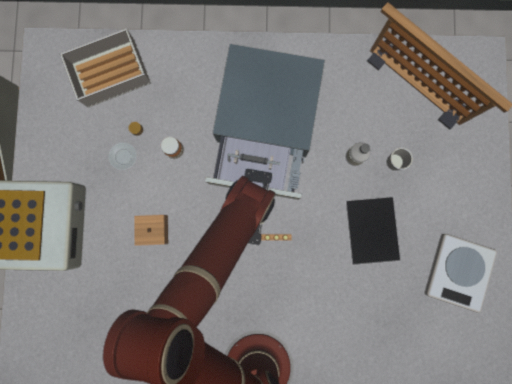

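```bash
python3 - <<'E'
from mv import *
d=load('wrist');P=cloud(d)
ex=np.array([.988,-.154,0]);ey=np.array([.154,.988,0])
for u,v in [(346,60),(342,120),(336,200)]:
    print(P[v,u].round(1),im if False else '',[P[v,k,2].round(0) for k in range(u-8,u+12,2)])
a=ray(d,340,140,90);print(a); p=arm.get_state()['eef_pos']; print('gap along ex', (a-p)@ex, p)
E
```

```text
[550.7 103.3  91.2]  [np.float64(74.0), np.float64(80.0), np.float64(85.0), np.float64(90.0), np.float64(91.0), np.float64(91.0), np.float64(90.0), np.float64(91.0), np.float64(91.0), np.float64(91.0)]
[545.7  67.9  90.4]  [np.float64(76.0), np.float64(81.0), np.float64(86.0), np.float64(89.0), np.float64(90.0), np.float64(91.0), np.float64(91.0), np.float64(91.0), np.float64(91.0), np.float64(90.0)]
[537.7  14.9  89.7]  [np.float64(75.0), np.float64(80.0), np.float64(86.0), np.float64(89.0), np.float64(90.0), np.float64(91.0), np.float64(91.0), np.float64(92.0), np.float64(90.0), np.float64(90.0)]
[543.554  55.281  90.   ]
gap along ex 58.562183635908625 [478.361  17.308 157.059]
```

```bash
python3 -m inch '[[1,[0,0,-30],[0,0,-0.004]],[1,[5,-0.8,-62],[0,0,-0.004]],[1,[15,-2.3,-62],[0,0,-0.004]],[1,[25,-3.9,-62],[0,0,-0.004]],[1,[32,-5,-62],[0,0,-0.004]],[1,[37,-5.8,-62],[0,0,-0.004]],[1,[41,-6.4,-62],[0,0,-0.004]],[1,[45,-7,-62],[0,0,-0.004]],[1,[50,-7.8,-62],[0,0,-0.004]]]'; python3 - <<'E'
from mv import *
st(); d=grab('wrist','w18.png')
E
```

```text
clock: 27.88
eef_pos: [527.0, 10.8, 95.0]
eef_rot: [-0.001, 0.761, 0.649, -0.0]
contact_force: [-2.6, 0.5, 1.6]
width: 0.3
t 27.88 p [527.02   10.839  94.961] z [-0.002  0.001 -1.   ] y [ 0.988 -0.157 -0.002] j [-0.445  0.702  0.606  1.944 -0.617  0.69   0.386] F [-2.58   0.514  1.632] w 0.3
```

View pics/w18.png

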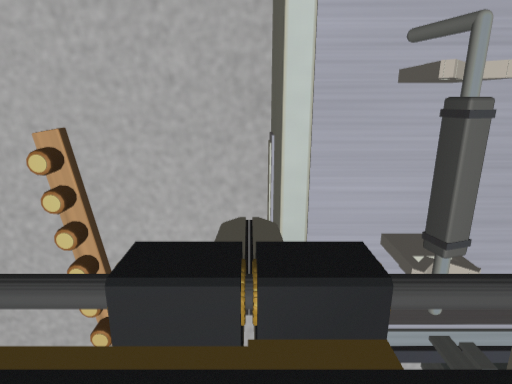

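```bash
python3 -m inch '[[1,[7,-1.1,0],[0,0,0]],[1,[15,-2.3,0],[0,0,0]],[1,[23,-3.6,0],[0,0,0]],[1,[31,-4.8,0],[0,0,0]],[1,[39,-6.1,0],[0,0,0]],[1,[47,-7.3,0],[0,0,0]],[1,[55,-8.6,0],[0,0,0]],[1,[63,-9.8,0],[0,0,0]],[1,[71,-11.1,0],[0,0,0]],[1,[79,-12.3,0],[0,0,0]],[1,[86,-13.4,0],[0,0,0]],[1,[90,-14,0],[0,0,0]]]'; python3 - <<'E'
from mv import *
st(); d=grab('wrist','w19.png')
E
```

```text
clock: 29.42
eef_pos: [618.6, -3.6, 95.1]
eef_rot: [0.0, 0.761, 0.649, 0.0]
contact_force: [-2.5, 0.8, -0.4]
width: 0.3
t 29.43 p [618.605  -3.622  95.051] z [ 0.001 -0.    -1.   ] y [ 0.988 -0.157  0.001] j [-0.383  0.81   0.617  1.683 -0.596  0.844  0.338] F [-2.523  0.821 -0.437] w 0.3
```

View pics/w19.png

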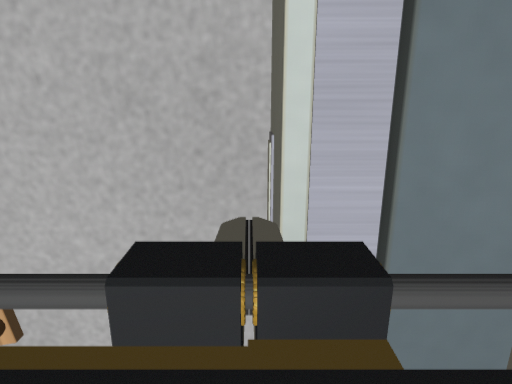

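```bash
python3 -m inch '[[1,[5,-0.8,0],[0,0,0]],[1,[10,-1.6,0],[0,0,0]],[1,[15,-2.3,0],[0,0,0]],[1,[18,-2.8,0],[0,0,0]],[1,[20,-3.1,0],[0,0,0]],[1,[22,-3.4,0],[0,0,0]],[1,[24,-3.7,0],[0,0,0]]]'; python3 -m inch '[[1,[2,-0.3,0],[0,0,0]],[1,[3,-0.5,0],[0,0,0]],[1,[3,-0.5,0],[0,0,0]]]'
```

```text
clock: 30.35
eef_pos: [642.1, -7.4, 95.2]
eef_rot: [0.0, 0.761, 0.649, 0.0]
contact_force: [-1.5, 0.6, 1.3]
width: 0.4
clock: 30.72
eef_pos: [644.7, -7.8, 95.2]
eef_rot: [-0.0, 0.761, 0.649, -0.0]
contact_force: [-3.1, -0.5, 2.2]
width: 0.3
```

```bash
python3 -m inch '[[1,[2,-0.3,0],[0,0,0]],[1,[4,-0.6,0],[0,0,0]],[1,[4,-0.6,0],[0,0,0]]]';python3 -c "
from h import *
grab('wrist','w20.png')"
```

```text
clock: 31.1
eef_pos: [644.8, -7.8, 95.2]
eef_rot: [-0.004, 0.761, 0.649, -0.003]
contact_force: [-11.9, 0.9, 8.9]
width: 0.5
```

View pics/w20.png

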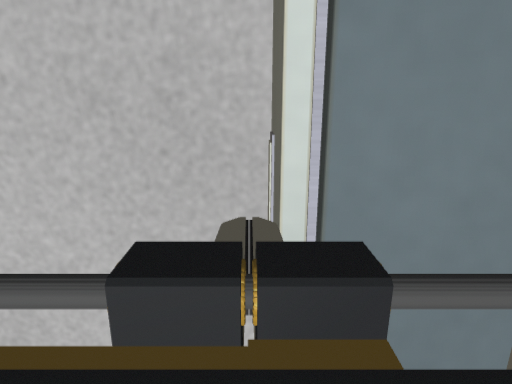

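```bash
python3 -m inch '[[1,[-4,0.6,0],[0,0,0]],[1,[-10,1.6,0],[0,0,0]],[1,[-30,4.7,0],[0,0,0]],[1,[-70,11,20],[0,0,0]],[1,[-110,17,60],[0,0,0]],[1,[-130,60,120],[0,0,0]],[1,[-140,120,160],[0,0,0]],[1,[-150,180,180],[0,0,0]],[1,[-160,240,200],[0,0,0]],[1,[-160,260,200],[0,0,0]],[1,[-160,260,200],[0,0,0]]]'; python3 - <<'E'
from mv import *
st(); grab('wrist','w21.png'); t=grab('top','t21.png'); s=grab('side','s21.png'); T=cloud(t); H=T[:,:,2]
V,U=np.mgrid[0:384,0:512]
m=(H>82)&(H<98)&(U>195)&(U<330)&(V>130)&(V<185)
m=(cv2.morphologyEx(m.astype(np.uint8),cv2.MORPH_OPEN,np.ones((2,2)))>0)
pts=np.array([ray(t,a,b,90)[:2] for a,b in zip(U[m],V[m])],np.float32)
r=cv2.minAreaRect(pts); print(r,m.sum()); ex=np.array([.988,-.154]); print('panel ex',np.array(r[0])@ex,'orig',np.array([491.3,34.3])@ex)
E
```

```text
clock: 32.52
eef_pos: [488.8, 257.4, 295.2]
eef_rot: [-0.0, 0.758, 0.653, 0.002]
contact_force: [-0.1, -0.3, 0.4]
width: 0.4
t 32.52 p [488.802 257.362 295.2  ] z [ 0.003  0.003 -1.   ] y [ 0.989 -0.148  0.003] j [-1.038  0.508  0.82   1.647 -0.401  1.159 -0.267] F [-0.094 -0.263  0.365] w 0.4
((666.0966796875, 3.8587188720703125), (288.4126892089844, 16.583253860473633), 81.13672637939453) 459
panel ex 657.5092768249511 orig 480.1222
```

View pics/t21.png

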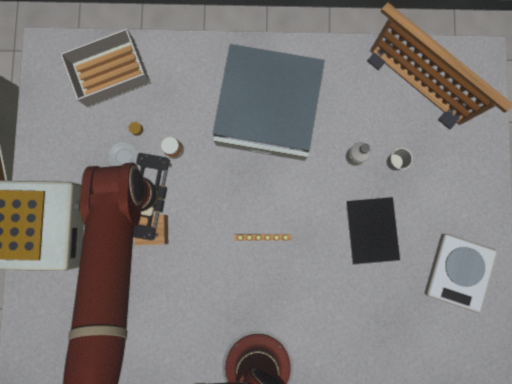

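View pics/s21.png

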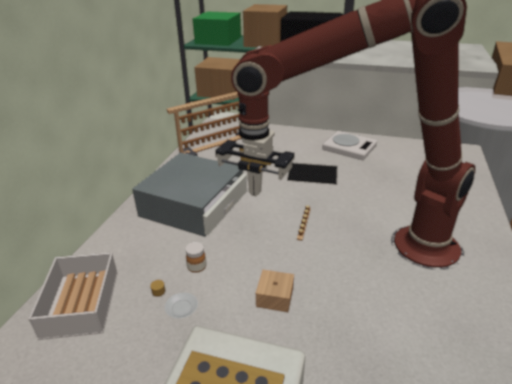

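```bash
python3 -m inch '[[1,[0,0,0],[0,0,0]],[1,[0,0,0],[0,0,0]]]'; python3 -c "
from mv import *
st(); print(arm.sign_off())"
```

```text
clock: 32.92
eef_pos: [489.3, 250.4, 295.1]
eef_rot: [0.0, 0.761, 0.648, 0.0]
contact_force: [0.2, -0.8, 0.2]
width: 0.5
t 32.92 p [489.307 250.421 295.061] z [ 0.  0. -1.] y [ 0.987 -0.16   0.   ] j [-1.032  0.506  0.825  1.652 -0.399  1.16  -0.267] F [ 0.226 -0.793  0.223] w 0.5
the job is handed in; nothing more can be done
None
```

I carried out every step and handed the job in at 32.9 s. The one thing I could not check at the end is the probe itself, because the unit's roof hides it.

**What was done**
- I lifted the probe out of the stand with a near-horizontal grasp and tipped it level. I then let it go on the mat, where it dropped about 12 mm and lay flat.
- I took it again across the handle, with the tool turned half round, and laid it in the two notches with the hooked end away from the lever. On release the hook swung down to hang.
- I held the lever about 12–13 mm down, at about 8 N, while the tray started in, to about 55 mm. I then pushed the front panel home at about 65 mm/s, slowing near the end.

**What the last checks showed**
- **Tray home:** it met a hard stop, with the push rising to 12 N and no further movement.
    - A wrist view just before I backed off put the panel flush with the unit edge to about 2 mm.
    - The top camera gave 176–179 mm of travel against the nominal 180 mm. That is above the 174 mm limit but close to it, given a calibration good to about 2 mm.
- **Probe:** it was last seen lying in both notches with about 50 mm of the travel done. The rest of the push was slow and smooth.
- **Other objects:** the jar, flask, cell bar and cup look unmoved in the final top picture. The gripper partly covers the dish there, but the side picture shows it in place.
- **Robot:** the gripper stands clear at about 295 mm height and touches nothing.

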